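# Sweep the pipe-metal offcuts into the hung remelt bin

## Task

Hang the grey bin by its lip on the top louvre row at the open end of the trimming stand, middled and fully down, and let go of it. Then take the scraper block and with it sweep all five loose metal offcuts off the iron plate into the hung bin, without touching them with the gripper. Stand the scraper upright back on its rubber mat, with the bin still hanging and the other things on the bench and the plate left alone.

Things in the scene. Friction and masses are not known exactly. Their poses are not given: they have to be found in the camera images.
- stand: Trimming stand fixed to the bench: grey steel base under a dark iron plate 160 (local x) x 260 mm (local y), top at z = 100 mm. Origin: centre of its underside, under the plate's centre; z up. Its -y end (face at local y = -130 mm) is a louvred panel. V rest, short pipe and pipe foot stand on the plate's +y end, local y above 65 mm, up to 85 mm over the plate.
- plate_edge (a point): Middle of the plate's open end, on its top surface: local (0, -130, 100) mm of the stand, axes as the stand's. Ledges 12 mm wide and 10 mm high along the plate's long sides leave a channel 126 mm wide between them (local x -63 to +63 mm), closed at the +y end and open here; chips pushed out here drop into a bin hung on the louvres.
- louvre (a point): Middle of the upper edge of the top louvre row: local (0, -145, 94) mm of the stand, axes as the stand's. Tongues of sheet 2.5 mm thick, spanning local x -67 to +67 mm, lean outward going up; the edge stands 15 mm out from the panel, leaving a V slot behind it 13 mm wide at the top, 24 mm deep. A second, equal row lies 45 mm lower.
- bin: Open grey plastic bin, 0.18-0.29 kg, 150 (local x) x 116 (local y) x 68 mm high, 4 mm walls, standing on the bench. Origin: centre of its underside; z up; lip at the back (+y). Two ribs low on the back stand out 4.7 mm and meet the lower louvre row. Hung fully down and middled, its origin is at local (0, -208, 29) mm of the stand, axes parallel; the lip top is then 3 to 4 mm below the plate top.
- bin_lip (a point): Middle of the underside of the bin's back lip, at local (0, 65, 65) mm of the bin: it rests on the louvre's edge. The lip is 130 mm wide (x), 3 mm thick, and ends in a turned-down edge 3 mm thick at local y = 71 to 74 mm, reaching down to z = 55 mm; 13 mm gap between it and the back wall. The edge clears the louvre when the bin is 14 mm or more above its hung height.
- bin_grip (a point): Middle of the finger grip on the bin's front (-y) wall, at local (0, -52, 47) mm of the bin: a thickening 46 mm wide (x), 12 mm thick (y), from z = 32 to 62 mm, its top the wall's top; pinch it from above across its thickness. The bin's 104 mm long inside leaves room for the inner finger.
- scraper: Scraper block standing upright on its shoe: wooden block on a flat steel shoe, 0.20-0.33 kg. Shoe 108 mm long (local x), 30 mm thick (local y), 12 mm high; the top, z = 34 to 72 mm, is a grip 90 mm long and 24 mm thick (local y), to be grasped from above across its thickness. Origin: centre of the shoe's underside; z up. Alike both ways round.
- mat: The scraper's place: black rubber mat fixed flat on the bench, 160 (local x) x 110 (local y) x 3 mm thick. Origin: centre of its underside. The scraper starts on it. Mat and bin swap sides (left or right of the stand) from run to run.
- chip0: a loose bright-metal pipe offcut lying flat on the stand's plate: straight strip 28 x 14 x 7 mm, 20 g. Origin: centre of its underside.
- chip1: a loose bright-metal pipe offcut lying flat on the stand's plate: stepped clipping 22 x 22 x 7 mm, 20 g. Origin: about the middle of its underside.
- chip2: a loose bright-metal pipe offcut lying flat on the stand's plate: C-shaped curl, a third of a ring about 24 mm across, 9 mm high, wall 4.5 mm, 14 g. Origin: inside the curl, at its underside.
- chip3: a loose bright-metal pipe offcut lying flat on the stand's plate: round slug 20 mm across, 7 mm thick, 20 g. Origin: centre of its underside.
- chip4: a loose bright-metal pipe offcut lying flat on the stand's plate: nicked square 20 x 22 x 7 mm, 22 g. Origin: centre of its underside. All five start between local y = -95 and -5 mm of the stand.
- pipe_foot: Grey metal pipe foot, a cone 42 mm across and 82 mm high standing point up at the closed end of the plate; a bystander to leave alone; origin at the centre of its underside, z up
- tuning_cone: Brass tuning cone with a knobbed stem, 44 mm across, 85 mm high, on the bench between the robot and the stand; a bystander to leave alone; origin at the centre of its underside, z up
- jar: Amber glass jar with a dark lid, 64 mm across, 75 mm high, beyond the stand; a bystander to leave alone; origin at the centre of its underside, z up
- weight: Dark iron bench weight with a knob, 68 mm across, 56 mm high; a bystander to leave alone; origin at the centre of its underside, z up
- mallet: Wooden mallet 240 mm long lying on the bench beyond the stand; a bystander to leave alone
- square: Try square lying on the bench, wooden stock 110 mm and steel blade 150 mm; a bystander to leave alone
Things that resemble listed ones, but are neither listed nor needed, are in the scene too. Of the things like the bin, leave any that is blue; of the rest the larger one is meant.

How it is judged (in metres and radians):
On the way, in this order (a step that is already met when the one before it is completed fails the run):
1. the empty bin hangs by its lip on the top louvre row, fully down, middled, and released (x of bin in the frame of stand between -0.014 and 0.014 m and y of bin in the frame of stand between -0.2144 and -0.2024 m and z of bin in the frame of stand between 0.0232 and 0.0352 m and angle between bin's own z axis and vertical below 0.09 rad and angle between the y axis of bin and the y axis of stand, either way round below 0.09 rad and contact force between the fingers and bin below 0.1 N and linear speed of bin below 0.03 m/s), for 0.3 s.
2. all five offcuts lie in the hung bin (x of bin in the frame of stand between -0.014 and 0.014 m and y of bin in the frame of stand between -0.2144 and -0.2024 m and z of bin in the frame of stand between 0.0232 and 0.0352 m and angle between bin's own z axis and vertical below 0.09 rad and angle between the y axis of bin and the y axis of stand, either way round below 0.09 rad and x of chip0 in the frame of bin between -0.073 and 0.073 m and y of chip0 in the frame of bin between -0.056 and 0.056 m and z of chip0 in the frame of bin between -0.002 and 0.058 m and x of chip1 in the frame of bin between -0.073 and 0.073 m and y of chip1 in the frame of bin between -0.056 and 0.056 m and z of chip1 in the frame of bin between -0.002 and 0.058 m and x of chip2 in the frame of bin between -0.073 and 0.073 m and y of chip2 in the frame of bin between -0.056 and 0.056 m and z of chip2 in the frame of bin between -0.002 and 0.058 m and x of chip3 in the frame of bin between -0.073 and 0.073 m and y of chip3 in the frame of bin between -0.056 and 0.056 m and z of chip3 in the frame of bin between -0.002 and 0.058 m and x of chip4 in the frame of bin between -0.073 and 0.073 m and y of chip4 in the frame of bin between -0.056 and 0.056 m and z of chip4 in the frame of bin between -0.002 and 0.058 m), for 0.2 s.
At the end, for the whole second after the job is handed in: The bin hangs released and at rest on the top louvre row (within 14 mm of the middle, 6 mm of its hung height and distance, tilted and turned less than 5 degrees), all five offcuts lie inside it, and the scraper stands upright (within 6 degrees) and at rest on the mat, its middle over the mat (all of step 2 and contact force between the fingers and bin below 0.1 N and linear speed of each of bin, scraper below 0.03 m/s and x of scraper in the frame of mat between -0.075 and 0.075 m and y of scraper in the frame of mat between -0.05 and 0.05 m and z of scraper in the frame of mat between -0.001 and 0.007 m and angle between scraper's own z axis and vertical below 0.1 rad); the robot touches nothing.
It fails at once if the gripper or arm touches an offcut (contact force between any of the fingers, the arm and chip0 above 0.3 N or contact force between any of the fingers, the arm and chip1 above 0.3 N or contact force between any of the fingers, the arm and chip2 above 0.3 N or contact force between any of the fingers, the arm and chip3 above 0.3 N or contact force between any of the fingers, the arm and chip4 above 0.3 N).
It fails at once if a bystander is moved more than 25 mm (distance of any of pipe_foot, tuning_cone, jar, weight, mallet, square from where it was at the start of the episode above 0.025 m).
It also fails if it takes over 67 s, if anything falls off the work surface, if the arm or the gripper's body presses on something with over 40 N, if the wrist force passes 120 N, or if a joint passes its speed limit or range.

## Robot

A 6-joint arm with a two-finger parallel gripper is mounted at the origin on the work surface. World frame = base frame: x ahead of the robot, y to its left, z up, the work surface at z = 0. Lengths are in mm, angles in rad, forces in N, time in s.
With the tool pointing down it reaches from about 300 to 775 mm from the base axis. Payload 14.6 kg.
Tool frame: the origin (TCP) lies at the very end of the fingers, on their centre line; the grasp point (between the pads) lies manip.grasp_offset behind it (manip.grasp_offset is the distance from the TCP to the grasp point, in mm); z points along the fingers, y is the direction in which the jaws open and shut (so a half turn about z gives the same grasp; the last joint's range is limited). The gripper opens to 94 mm and grips with 3 to 60 N. Pads are 16 mm wide; open, the fingers measure 119 mm over their backs; the gripper's body (75 mm by 177 mm) begins 78 mm behind the grasp point.
Start: joints at [1.069, 0.3, 1.521, -0, 1.321, -0.067], TCP at [231.672, 498.816, 205.446] pointing down, gripper open.
Joint ranges: [-3.03, 3.03], [-0.79, 2.21], [0.23, 2.52], [-1.04, 4.18], [0, 3.07], [-2.55, 2.55]. Speed limits (rad/s): [2.22, 2.22, 2.57, 3.14, 3.14, 3.14].

## Interface

Orientations are given as [roll, pitch, yaw] about the fixed x, y, z axes, in that order (R = Rz(yaw) Ry(pitch) Rx(roll)).
In Python, from cell import manip gives the robot as it stands.
- The arm moves only by the tool send_rows, never from a script. Its argument "commands" is a list of rows, each a list of 2 entries, a list of its own where there are three numbers: the shift along the tool's x, y, z in m, then the turn about the tool's z in rad. A call has exactly 8 rows; each row is the pose to reach, as a shift and turn from the pose commanded when the call began, along the tool's axes at that moment; what a row does not reach only later rows make up. A row lasts 1/12 s, in which the tool goes at most 41.7 mm and 7.16 degrees, less where a joint would pass 70% of its speed; a pose out of reach is approached as far as the arm can. A call with a gripper value outside its range is refused whole. "hand" is the closure, from -1 (fully open) to 1 (shut), so that 0 is half open, set as the call begins (left out, the last holds). The fingers move at their own pace and stop on an object; "force" is the grip in N (left out, the last holds). Time passes only in rows, so rows that repeat a pose let the fingers close, or fill a call up. It gives the time, the measured TCP pose, the force and the opening at its end, in the units of the state.
- manip.read_state(): the state, without advancing time (a new reading comes with each control period).
- manip.camera(name): name is "scene" or "top" or "wrist"; returns the picture (480x640x3 uint8, red, green, blue); there is no depth.
- manip.camera_model(name): a dict with "K" (3x3 intrinsics, pixels), "eye" and "attitude" of the camera in the world; the wrist camera has in their place "mount" (4x4, takes a point from camera to tool coordinates, whose origin is the TCP and whose axes are the flange's). Camera axes: x right, y down, z forward; pixel columns grow to the right and rows downward; lengths in mm; the calibration is good to about 2 mm. A picture is of the moment at which its call begins: read the wrist's pose just before it. camera_model takes no time and is no camera call.
- manip.sign_off(): hands the job in, once; it reports no verdict.
The state is a dict: "clock": time; "joints": joint angles; "qd": joint speeds; "effort": joint torques, N m; "eef_pos": TCP position; "eef_rot": TCP orientation; "wrist_force": force on the tool from outside, world axes, zero at the start; "moment": the same for the moment, N m; "finger_gap": finger opening in mm.
Only numpy, scipy, OpenCV 4.12 (cv2) and the standard library are available. Lean on these libraries where they do the work, as an engineer would, in place of code of your own. Each camera call takes 0.05 s, during which the arm holds its last target.

## Working session

There is one attempt and no reset: what is moved stays moved. The work goes in short steps, Python scripts to look and compute and a tool call to move; the robot and the scene stay as the last step left them, time stands still between calls to the robot, and variables do not carry over. Pictures are saved under pics/ and viewed, and the job is handed in when it is done.

Besides the shell and the picture viewer there is one more tool, called after "Emit:" in YAML: its name, and indented under it one key for each argument. send_rows: Moves the arm, as the interface text tells. Its arguments: {"type":"object","properties":{"commands":{"type":"array","items":{"type":"array"}},"hand":{"type":"number"},"force":{"type":"number"}},"required":["commands"]}

```bash
ls; mkdir -p pics; cat > h.py <<'E'
import numpy as np, cv2
from cell import manip
from scipy.spatial.transform import Rotation as R
def save(n,f):
    im=manip.camera(n); cv2.imwrite('pics/'+f,im[:,:,::-1]); return im
E
python3 - <<'E'
from h import *
s=manip.read_state(); print(s); print(manip.grasp_offset)
for n in ['scene','top','wrist']: print(manip.camera_model(n))
save('scene','s0.png'); save('top','t0.png')
E
```

```text
pics
{'clock': 0.0, 'joints': array([ 1.06940481e+00,  3.00425919e-01,  1.52159222e+00,  6.15750794e-07,
        1.32070760e+00, -6.66103028e-02]), 'qd': array([-0.00085477,  0.00035878, -0.0009025 , -0.00100657, -0.00212803,
       -0.00075469]), 'effort': array([-3.68565870e-04, -5.31791461e+01, -3.52743351e+01,  7.09034060e-02,
        2.42679776e-02, -1.20645532e-04]), 'eef_pos': array([231.54458314, 498.58910757, 204.90640448]), 'eef_rot': array([-3.14046212e+00, -7.60145197e-05,  2.70681124e+00]), 'wrist_force': array([-0.41884068, -0.41667389, -0.56511323]), 'moment': array([ 0.02904429,  0.0059883 , -0.03366355]), 'finger_gap': 93.93913359773568}
18.8
{'K': array([[500.98421676,   0.        , 330.80836429],
       [  0.        , 500.98421676, 243.7175656 ],
       [  0.        ,   0.        ,   1.        ]]), 'eye': array([ 872.18456695,  519.00579104, 1026.52202149]), 'attitude': array([-2.55918415e+00,  1.80461138e-03,  2.55176975e+00])}
{'K': array([[591.32191674,   0.        , 318.601576  ],
       [  0.        , 591.32191674, 236.18639847],
       [  0.        ,   0.        ,   1.        ]]), 'eye': array([ 357.31387624,   -7.40993998, 1666.19736366]), 'attitude': array([-3.03906762e+00, -2.19750743e-03, -1.54387063e+00])}
{'K': array([[385.23499675,   0.        , 325.66875079],
       [  0.        , 385.23499675, 246.87485219],
       [  0.        ,   0.        ,   1.        ]]), 'mount': array([[ 9.93433673e-04, -9.65171856e-01, -2.61614798e-01,
         7.41045103e+01],
       [ 9.99998252e-01,  1.37315703e-03, -1.26866135e-03,
         2.21824988e-01],
       [ 1.58371443e-03, -2.61613080e-01,  9.65171533e-01,
        -1.78692494e+02],
       [ 0.00000000e+00,  0.00000000e+00,  0.00000000e+00,
         1.00000000e+00]])}
```

View pics/s0.png

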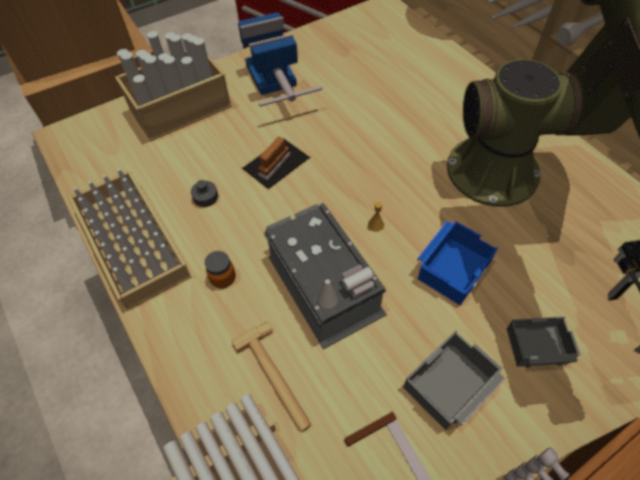

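View pics/t0.png

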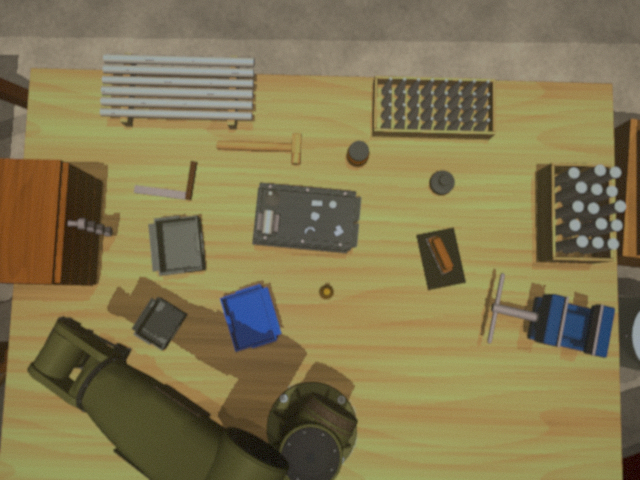

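```bash
cat >> h.py <<'E'
def cam(n,st=None):
    m=manip.camera_model(n); K=m['K']
    if n=='wrist':
        Rt=R.from_euler('xyz',st['eef_rot']).as_matrix(); M=m['mount']
        return K,Rt@M[:3,:3],Rt@M[:3,3]+st['eef_pos']
    return K,R.from_euler('xyz',m['attitude']).as_matrix(),m['eye']
def ray(c,uv,z):
    K,Rm,e=c; uv=np.atleast_2d(np.float64(uv))
    d=np.c_[uv,np.ones(len(uv))]@np.linalg.inv(K).T@Rm.T
    return e+d*((z-e[2])/d[:,2])[:,None]
def proj(c,P):
    K,Rm,e=c; q=(np.atleast_2d(P)-e)@Rm@K.T
    return q[:,:2]/q[:,2:]
E
python3 - <<'E'
from h import *
t=cv2.imread('pics/t0.png'); s=cv2.imread('pics/s0.png')
c=lambda im,x,y,w,h,f:cv2.resize(im[y:y+h,x:x+w],None,fx=f,fy=f,interpolation=cv2.INTER_CUBIC)
cv2.imwrite('pics/ta.png',c(t,240,170,130,95,6))
cv2.imwrite('pics/tb.png',c(t,120,195,130,95,6))
cv2.imwrite('pics/tc.png',c(t,400,215,80,85,6))
cv2.imwrite('pics/sa.png',c(s,230,130,160,220,2.7))
T=cam('top'); print(ray(T,[[306,217],[178,245],[441,256]],[50]))
print(ray(T,[[306,217]],0),ray(cam('scene'),[[370,320]],0))
E
```

```text
[[ 575.84132871   29.67404899   50.        ]
 [ 488.88133012  378.24845606   50.        ]
 [ 478.19145218 -343.13250751   50.        ]]
[[582.60187224  30.82130952   0.        ]] [[538.38987231 174.04895839   0.        ]]
```

View pics/ta.png

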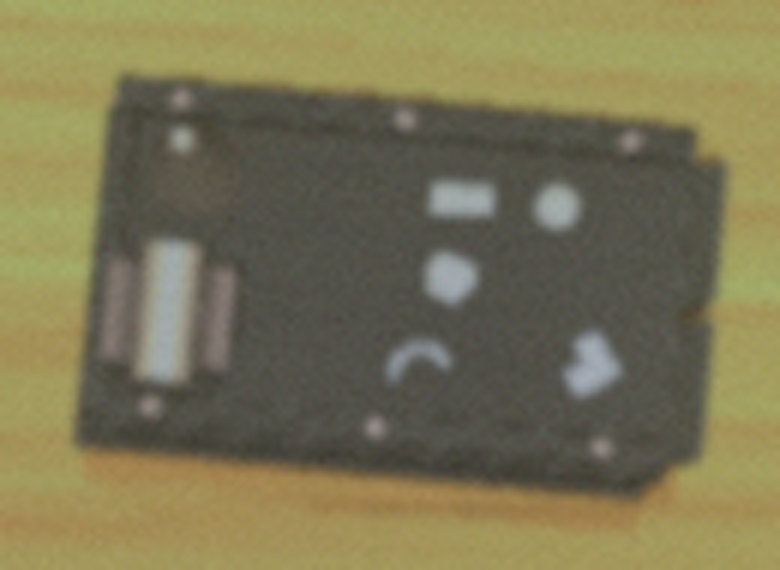

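View pics/tb.png

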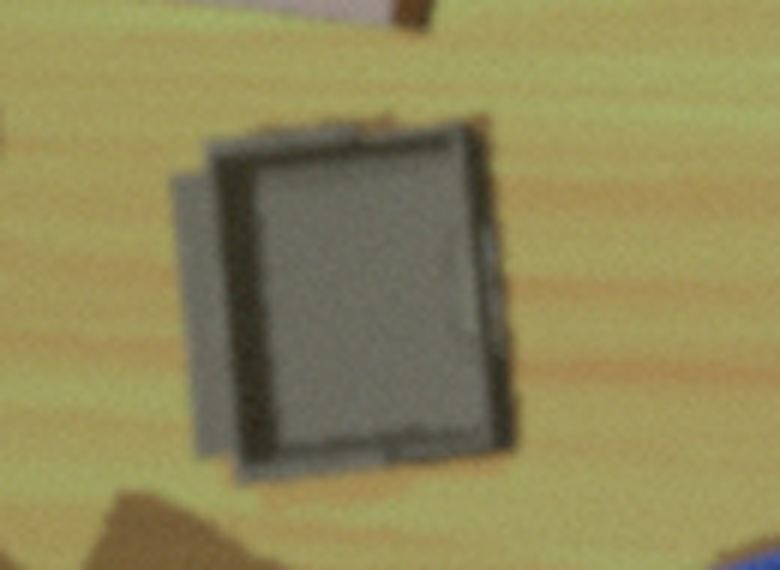

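View pics/tc.png

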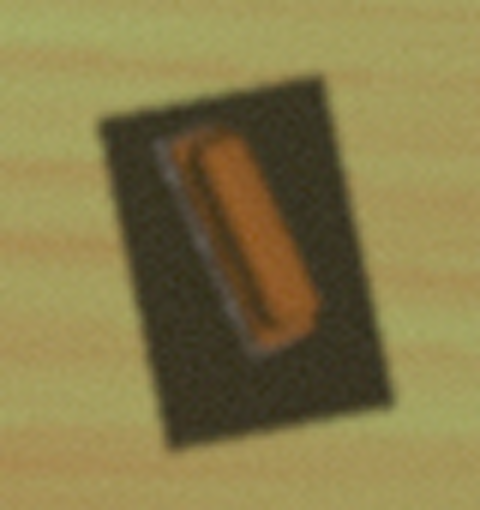

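```bash
python3 - <<'E'
from h import *
T=cam('top')
up=lambda p,o:np.array(p)/6.+o-0.5+0.5/6
B=ray(T,up([[208,142],[465,122],[495,452],[240,480]],[120,195]),68); print('bin',B,np.linalg.norm(np.diff(B,axis=0),axis=1),B.mean(0))
d=B[3]-B[2];print('yaw',np.arctan2(*( -(B[0]-B[1])[:1]-(B[3]-B[2])[:1]),( (B[0]-B[1])+(B[3]-B[2]))[1]))
S=ray(T,up([[181,98],[405,119],[631,141],[150,405],[376,427],[602,447]],[240,170]),110); print('screws',S,S.mean(0))
v=S[0]-S[2]+S[3]-S[5];print('yaw',np.arctan2(-v[0],v[1]),v, np.linalg.norm(S[1]-S[4]))
M=ray(T,up([[100,120],[322,75],[392,402],[172,447]],[400,215]),3);print('mat',M,M.mean(0),np.linalg.norm(np.diff(M,axis=0),axis=1))
G=ray(T,up([[205,140],[235,130],[318,305],[268,340]],[400,215]),72);print('grip',G,G.mean(0))
E
```

```text
bin [[558.72367458 442.33449895  68.        ]
 [571.05183276 326.19794904  68.        ]
 [421.72057176 305.5261556   68.        ]
 [406.05495733 419.48246581  68.        ]] [116.7890479  150.75526045 115.02804924] [489.38775911 373.38526735  68.        ]
yaw 0.12106793044436767
screws [[648.72270923 127.42428096 110.        ]
 [641.98279012  27.56866429 110.        ]
 [634.8235826  -73.0909564  110.        ]
 [511.19663929 136.22649401 110.        ]
 [504.16287134  36.3629806  110.        ]
 [498.01997522 -63.38080975 110.        ]] [573.15142797  31.85177562 110.        ]
yaw -0.06756574268797264 [ 27.0757907  400.12254112   0.        ] 138.10021728113247
mat [[ 540.52857631 -282.51443571    3.        ]
 [ 564.74746378 -387.13757318    3.        ]
 [ 411.56904018 -420.44587487    3.        ]
 [ 387.82108907 -317.68835221    3.        ]] [ 476.16654234 -351.94655899    3.        ] [107.38973603 156.75800591 105.46598335]
grip [[ 525.12984989 -318.62743617   72.        ]
 [ 530.04029757 -332.15362466   72.        ]
 [ 451.93594633 -369.96160455   72.        ]
 [ 435.60006495 -347.55847294   72.        ]] [ 485.67653968 -342.07528458   72.        ]
```

View pics/sa.png

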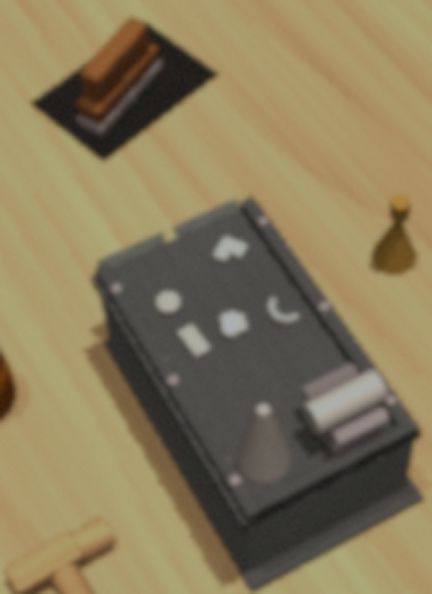

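```bash
cat >> h.py <<'E'
def go(target,yaw):
    s=manip.read_state(); Rt=R.from_euler('xyz',s['eef_rot']).as_matrix()
    # level tool assumed
    psi=s['eef_rot'][2]; Rt=R.from_euler('xyz',[np.pi,0,psi]).as_matrix()
    d=Rt.T@(np.array(target)-s['eef_pos']); t=-(yaw-psi); t=(t+np.pi)%(2*np.pi)-np.pi
    print('clock',s['clock'],'pos',s['eef_pos'].round(1),'rot',s['eef_rot'].round(4),'gap',s['finger_gap'].round(1),'F',s['wrist_force'].round(1),'q',s['joints'].round(2))
    print('shift m',(d/1000).round(4),'turn',round(t,4),'dist',np.linalg.norm(d).round(0))
E
python3 -c "
from h import *
go([496,322,200],np.pi+.135)"
```

```text
Traceback (most recent call last):
  File "h.py", line 24, in go
    print('clock',s['clock'],'pos',s['eef_pos'].round(1),'rot',s['eef_rot'].round(4),'gap',s['finger_gap'].round(1),'F',s['wrist_force'].round(1),'q',s['joints'].round(2))
                                                                                           ^^^^^^^^^^^^^^^^^^^^^
AttributeError: 'float' object has no attribute 'round'
```

```bash
sed -i "s/s\['finger_gap'\].round(1)/round(s['finger_gap'],1)/" h.py
python3 -c "
from h import *
go([496,322,200],np.pi+.135)"
```

```text
clock 0.1 pos [231.6 498.6 205. ] rot [-3.1406 -0.      2.7068] gap 93.9 F [ 0.  -1.  -0.4] q [ 1.07  0.3   1.52 -0.    1.32 -0.07]
shift m [-0.3142 -0.0488  0.005 ] turn -0.5698 dist 318.0
```

Emit:
send_rows:
  commands:
    - [[-0.04,-0.006,0.001],-0.1]
    - [[-0.08,-0.012,0.002],-0.2]
    - [[-0.12,-0.018,0.003],-0.3]
    - [[-0.16,-0.024,0.004],-0.4]
    - [[-0.2,-0.03,0.005],-0.5]
    - [[-0.24,-0.037,0.005],-0.57]
    - [[-0.28,-0.043,0.005],-0.57]
    - [[-0.314,-0.049,0.005],-0.57]
  hand: -1
  force: 50

```text
clock: 0.77
eef_pos: [497.6, 320.2, 200.1]
eef_rot: [-3.141, -0.0, -3.007]
wrist_force: [0.0, -0.3, 0.0]
finger_gap: 94.0
```

```bash
python3 -c "
from h import *
go([496,322,60],np.pi+.135)
s=manip.read_state(); im=save('wrist','w1.png')
import pickle; pickle.dump(s,open('w1.pkl','wb'))"
```

```text
clock 0.7667 pos [497.6 320.2 200.1] rot [-3.1413e+00 -4.0000e-04 -3.0066e+00] gap 94.0 F [ 0.  -0.3  0. ] q [ 0.51  0.4   1.4  -0.    1.34 -1.2 ]
shift m [0.0013 0.002  0.1401] turn 0.0 dist 140.0
```

View pics/w1.png

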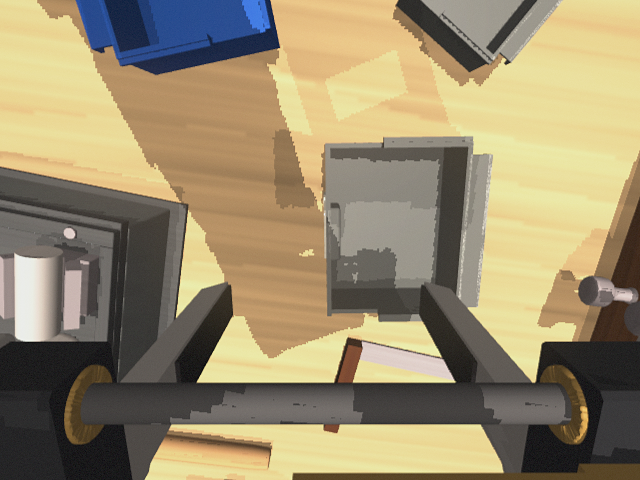

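```bash
python3 - <<'E'
from h import *
import pickle
c=cam('wrist',pickle.load(open('w1.pkl','rb')))
im=cv2.imread('pics/w1.png')
cv2.imwrite('pics/w1a.png',cv2.resize(im[125:330,310:500],None,fx=2.9,fy=2.9,interpolation=cv2.INTER_CUBIC))
B=ray(c,[[325,144],[328,316]],62);L=ray(c,[[472,137],[492,155],[478,306]],68)
print(B,L)
print(ray(c,[[335,203],[335,233]],62))
E
```

```text
[[425.07524182 308.52936948  62.        ]
 [572.08151705 331.2898113   62.        ]] [[404.40740178 420.77073127  68.        ]
 [415.55532946 439.47369841  68.        ]
 [542.0508107  458.98988224  68.        ]]
[[470.62697327 323.08234134  62.        ]
 [495.7987399  326.68892265  62.        ]]
```

View pics/w1a.png

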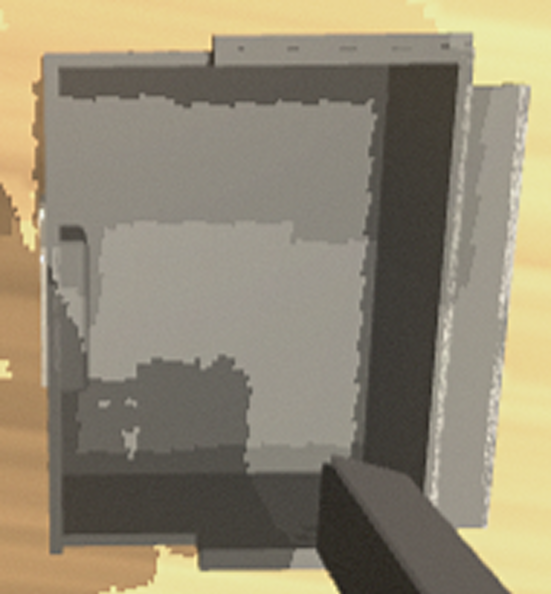

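```bash
python3 -c "
from h import *
go([497.8,324.8,29],np.pi+.152)"
```

```text
clock 0.8167 pos [501.2 317.1 199.8] rot [-3.1403e+00  2.0000e-04 -3.0101e+00] gap 94.3 F [ 3.9 -3.7 -0. ] q [ 0.5   0.4   1.4  -0.    1.34 -1.2 ]
shift m [0.0024 0.0081 0.1708] turn -0.0205 dist 171.0
```

```bash
cat >> h.py <<'E'
import json
def upd(shift,turn):
    p,psi=json.load(open('cmd.json')); Rt=R.from_euler('xyz',[np.pi,0,psi]).as_matrix()
    p=(np.array(p)+Rt@np.array(shift)*1000).tolist(); psi-=turn
    json.dump([p,psi],open('cmd.json','w'))
def goc(target,yaw):
    p,psi=json.load(open('cmd.json')); Rt=R.from_euler('xyz',[np.pi,0,psi]).as_matrix()
    d=Rt.T@(np.array(target)-p); t=-(yaw-psi); t=(t+np.pi)%(2*np.pi)-np.pi
    s=manip.read_state()
    print('clock',round(s['clock'],2),'pos',s['eef_pos'].round(1),'cmd',np.round(p,1),'psi',(s['eef_rot'][2]%(2*np.pi)).round(4),'cmd',round(psi%(2*np.pi),4),'gap',round(s['finger_gap'],1),'F',s['wrist_force'].round(1))
    print('shift m',(d/1000).round(4),'turn',round(t,4),'dist',np.linalg.norm(d).round(0))
E
python3 - <<'E'
from h import *
json.dump([[231.672,498.816,205.446],2.7068],open('cmd.json','w'))
upd([-.314,-.049,.005],-.57)
goc([497.8,324.8,90],np.pi+.152)
E
```

```text
clock 0.82 pos [501.2 317.1 199.8] cmd [495.8 322.1 200.4] psi 3.2731 cmd 3.2768 gap 94.3 F [ 3.9 -3.7 -0. ]
shift m [-0.0023  0.0024  0.1104] turn -0.0168 dist 110.0
```

Emit:
send_rows:
  commands:
    - [[-0.001,0.001,0.02],-0.01]
    - [[-0.002,0.002,0.05],-0.017]
    - [[-0.002,0.002,0.08],-0.017]
    - [[-0.002,0.002,0.1],-0.017]
    - [[-0.002,0.002,0.11],-0.017]
    - [[-0.002,0.002,0.11],-0.017]
    - [[-0.002,0.002,0.11],-0.017]
    - [[-0.002,0.002,0.11],-0.017]

```text
clock: 1.48
eef_pos: [498.1, 324.8, 92.0]
eef_rot: [3.141, 0.002, -2.989]
wrist_force: [-0.6, 0.2, -0.0]
finger_gap: 94.2
```

```bash
python3 -c "
from h import *
upd([-.002,.002,.11],-.017)
goc([497.8,324.8,29],np.pi+.152)
s=manip.read_state(); im=save('wrist','w2.png')
import pickle; pickle.dump(s,open('w2.pkl','wb'))"
```

```text
clock 1.48 pos [498.1 324.8  92. ] cmd [497.5 324.4  90.4] psi 3.2939 cmd 3.2938 gap 94.2 F [-0.6  0.2 -0. ]
shift m [-0.0003  0.0004  0.0614] turn 0.0002 dist 61.0
```

View pics/w2.png

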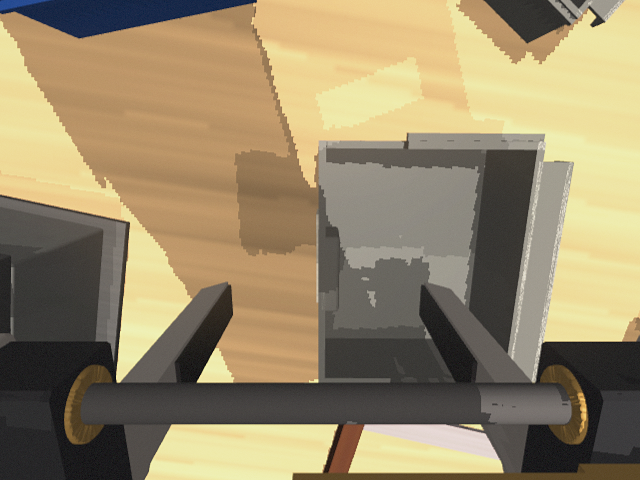

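```bash
python3 - <<'E'
from h import *
import pickle
c=cam('wrist',pickle.load(open('w2.pkl','rb')))
print(ray(c,[[318,142],[319,380],[318,268]],62)); print('grip ends',ray(c,[[340,228],[339,310]],62)); print('lip',ray(c,[[573,162]],68))
print(proj(c,[[497.8,324.8,62]]))
E
```

```text
[[425.12384872 308.42005195  62.        ]
 [565.67227511 330.0113418   62.        ]
 [493.60333456 318.63494884  62.        ]]
grip ends [[468.69819616 327.23354149  62.        ]
 [517.37576734 334.64737646  62.        ]]
lip [[414.90805146 439.45932652  68.        ]]
[[327.5618048  276.44575735]]
```

Emit:
send_rows:
  commands:
    - [[0,0,0.015],0]
    - [[0,0,0.035],0]
    - [[0,0,0.05],0]
    - [[0,0,0.058],0]
    - [[0,0,0.061],0]
    - [[0,0,0.061],0]
    - [[0,0,0.061],0]
    - [[0,0,0.061],0]

```text
clock: 2.2
eef_pos: [498.1, 324.7, 30.6]
eef_rot: [3.141, 0.002, -2.989]
wrist_force: [-0.1, 0.4, -0.3]
finger_gap: 93.8
```

Emit:
send_rows:
  commands:
    - [[0,0,0],0]
    - [[0,0,0],0]
    - [[0,0,0],0]
    - [[0,0,0],0]
    - [[0,0,0],0]
    - [[0,0,0],0]
    - [[0,0,0],0]
    - [[0,0,0],0]
  hand: 1
  force: 50

```text
clock: 2.87
eef_pos: [497.5, 324.3, 29.4]
eef_rot: [-3.142, -0.0, -2.989]
wrist_force: [0.4, -0.1, -0.0]
finger_gap: 43.9
```

Gap still closing; wait one more.

Emit:
send_rows:
  commands:
    - [[0,0,0],0]
    - [[0,0,0],0]
    - [[0,0,0],0]
    - [[0,0,0],0]
    - [[0,0,0],0]
    - [[0,0,0],0]
    - [[0,0,0],0]
    - [[0,0,0],0]

```text
clock: 3.53
eef_pos: [497.5, 324.4, 29.5]
eef_rot: [3.141, 0.0, -2.989]
wrist_force: [-0.6, 0.9, -0.1]
finger_gap: 11.4
```

```bash
python3 -c "
from h import *
upd([0,0,.061],0)
goc([497.5,324.5,250],3.2938)"
```

```text
clock 3.53 pos [497.5 324.4  29.5] cmd [497.5 324.4  29.4] psi 3.2938 cmd 3.2938 gap 11.4 F [-0.6  0.9 -0.1]
shift m [ 0.000e+00  1.000e-04 -2.206e-01] turn -0.0 dist 221.0
```

Emit:
send_rows:
  commands:
    - [[0,0,-0.01],0]
    - [[0,0,-0.035],0]
    - [[0,0,-0.07],0]
    - [[0,0,-0.105],0]
    - [[0,0,-0.14],0]
    - [[0,0,-0.175],0]
    - [[0,0,-0.2],0]
    - [[0,0,-0.22],0]

```text
clock: 4.2
eef_pos: [497.5, 324.3, 252.9]
eef_rot: [3.141, 0.002, -2.989]
wrist_force: [0.2, 0.4, -2.4]
finger_gap: 11.8
```

```bash
python3 -c "
from h import *
upd([0,0,-.22],0)
goc([497.5,324.5,250],3.2938)
st=np.array([573.2,31.9]); yw=-.066
c,s_=np.cos(yw),np.sin(yw); Rz=np.array([[c,-s_],[s_,c]])
print('hang grip', st+Rz@[0,-260], 'tcp over it offset 25mm higher')
t=st+Rz@[0,-262]; goc([t[0],t[1],250],np.pi+yw)
im=save('wrist','w3.png')
"
```

```text
clock 4.2 pos [497.5 324.3 252.9] cmd [497.5 324.4 249.4] psi 3.2938 cmd 3.2938 gap 11.8 F [ 0.2  0.4 -2.4]
shift m [ 0.      0.0001 -0.0006] turn -0.0 dist 1.0
hang grip [ 556.05245545 -227.53392553] tcp over it offset 25mm higher
clock 4.2 pos [497.5 324.3 252.9] cmd [497.5 324.4 249.4] psi 3.2938 cmd 3.2938 gap 11.8 F [ 0.2  0.4 -2.4]
shift m [ 0.0263 -0.5563 -0.0006] turn 0.2182 dist 557.0
```

View pics/w3.png

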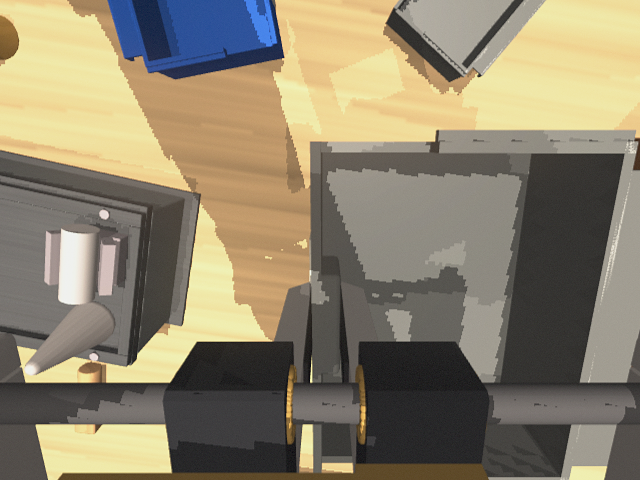

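Emit:
send_rows:
  commands:
    - [[0.001,-0.01,0],0]
    - [[0.002,-0.04,0],0.02]
    - [[0.004,-0.08,0],0.05]
    - [[0.006,-0.12,0],0.08]
    - [[0.008,-0.16,0],0.11]
    - [[0.01,-0.2,0],0.14]
    - [[0.012,-0.24,0],0.17]
    - [[0.014,-0.28,0],0.2]

```text
clock: 4.92
eef_pos: [524.9, 42.9, 247.6]
eef_rot: [-3.141, -0.003, 3.092]
wrist_force: [0.8, -0.0, -1.8]
finger_gap: 11.6
```

```bash
cat >> h.py <<'E'
ST=np.array([573.2,31.9]); YW=-.066
def S2W(p,st=None,yw=None):
    st=ST if st is None else st; yw=YW if yw is None else yw
    c,s=np.cos(yw),np.sin(yw); p=np.atleast_2d(p)
    q=p.astype(float).copy(); q[:,:2]=st+p[:,:2]@np.array([[c,s],[-s,c]]); return q
def W2S(P):
    c,s=np.cos(YW),np.sin(YW); q=np.atleast_2d(P).astype(float).copy(); q[:,:2]=(q[:,:2]-ST)@np.array([[c,-s],[s,c]]); return q
E
python3 -c "
from h import *
upd([.014,-.28,0],.2)
goc(S2W([0,-262,250])[0],np.pi+YW)"
```

```text
clock 4.92 pos [524.9  42.9 247.6] cmd [526.1  45.5 249.4] psi 3.0922 cmd 3.0938 gap 11.6 F [ 0.8 -0.  -1.8]
shift m [-0.0429 -0.2733 -0.0006] turn 0.0182 dist 277.0
```

Emit:
send_rows:
  commands:
    - [[-0.006,-0.04,0],0.005]
    - [[-0.013,-0.08,0],0.01]
    - [[-0.019,-0.12,0],0.015]
    - [[-0.025,-0.16,0],0.018]
    - [[-0.031,-0.2,0],0.018]
    - [[-0.037,-0.235,0],0.018]
    - [[-0.041,-0.26,0],0.018]
    - [[-0.043,-0.273,0],0.018]

```text
clock: 5.58
eef_pos: [554.7, -232.5, 247.0]
eef_rot: [3.141, -0.003, 3.073]
wrist_force: [-0.4, 0.8, -3.0]
finger_gap: 12.1
```

Emit:
send_rows:
  commands:
    - [[0,0,0.01],0]
    - [[0,0,0.03],0]
    - [[0,0,0.055],0]
    - [[0,0,0.08],0]
    - [[0,0,0.1],0]
    - [[0,0,0.11],0]
    - [[0,0,0.11],0]
    - [[0,0,0.11],0]

```text
clock: 6.25
eef_pos: [556.0, -228.6, 139.5]
eef_rot: [3.141, -0.0, 3.076]
wrist_force: [0.5, 0.4, -3.3]
finger_gap: 11.7
```

```bash
python3 -c "
from h import *
upd([-.043,-.273,0],.018)
upd([0,0,.11],0)
goc(S2W([0,-262,250])[0],np.pi+YW)
s=manip.read_state(); im=save('wrist','w4.png')
import pickle; pickle.dump(s,open('w4.pkl','wb')); save('scene','s4.png'); save('top','t4.png')
s=cv2.imread('pics/s4.png'); t=cv2.imread('pics/t4.png')
cv2.imwrite('pics/s4a.png',cv2.resize(s[170:350,230:430],None,fx=3.3,fy=3.3,interpolation=cv2.INTER_CUBIC))
cv2.imwrite('pics/t4a.png',cv2.resize(t[170:265,280:410],None,fx=6,fy=6,interpolation=cv2.INTER_CUBIC))
"
```

```text
clock 6.25 pos [ 556.  -228.6  139.5] cmd [ 556.1 -229.3  139.4] psi 3.0764 cmd 3.0758 gap 11.7 F [ 0.5  0.4 -3.3]
shift m [ 1.000e-04 -3.000e-04 -1.106e-01] turn 0.0002 dist 111.0
```

View pics/w4.png

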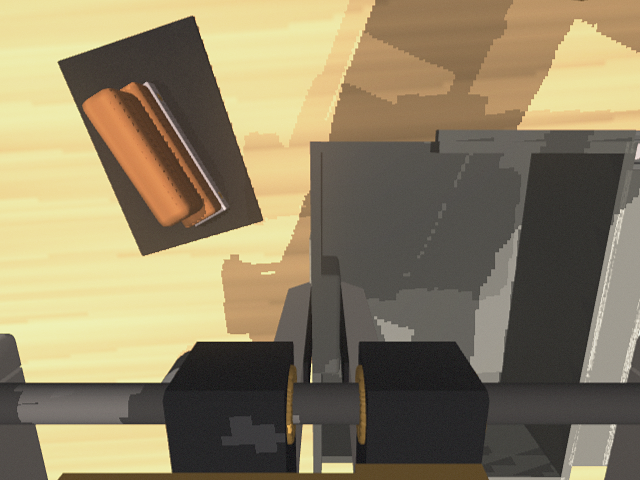

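View pics/t4a.png

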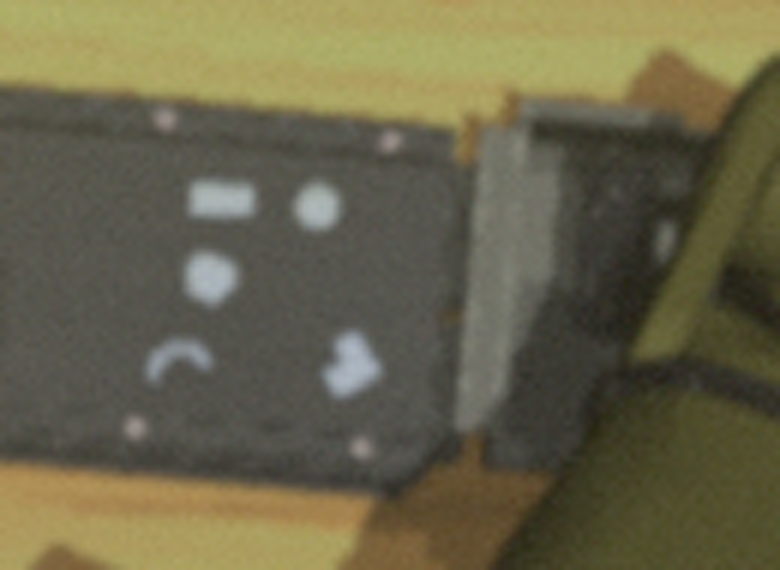

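View pics/s4a.png

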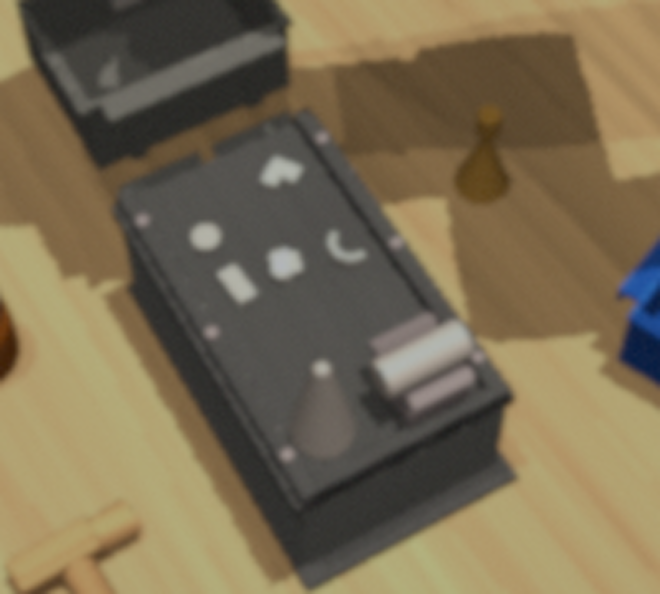

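```bash
python3 - <<'E'
from h import *
T=cam('top'); up=lambda p,o:np.array(p)/6.+o-0.5+0.5/6
print(W2S(ray(T,up([[479,128],[458,430]],[280,170]),178)))
print('louvre tips',W2S(ray(T,up([[437,318]],[280,170]),94)))
Tw=ray(T,up([[722,160],[715,318-10],[708,322],[700,460]],[240,170]),94);print(W2S(Tw))
S=cam('scene')
s2=lambda p:np.array(p)/3.3+[230,170]-.5+.5/3.3
print('scene screws',ray(S,s2([[143,219],[211,331],[288,454],[322,136],[395,242]]),110), 'top screws n: 634.8,-73;642,27.6;648.7,127.4;498,-63;504,36')
print('scene lip',W2S(ray(S,s2([[112,120],[287,42]]),178)))
E
```

```text
[[  65.18616048 -135.38832216  178.        ]
 [ -64.10447295 -137.63427163  178.        ]]
louvre tips [[  -6.53178908 -128.7078029    94.        ]]
[[  66.50938676 -142.60042895   94.        ]
 [  -0.46718793 -145.22038395   94.        ]
 [  -7.03637003 -142.6487975    94.        ]
 [ -68.9789217  -144.42839623   94.        ]]
scene screws [[632.73704431 -71.84568128 110.        ]
 [640.26782391  27.81359985 110.        ]
 [646.64078863 128.57693688 110.        ]
 [494.51889289 -62.97879471 110.        ]
 [502.98310595  37.49105649 110.        ]] top screws n: 634.8,-73;642,27.6;648.7,127.4;498,-63;504,36
scene lip [[  63.9514804  -134.27138393  178.        ]
 [ -65.96437693 -134.91114734  178.        ]]
```

Emit:
send_rows:
  commands:
    - [[0,0.001,0.01],0]
    - [[0,0.001,0.025],0]
    - [[0,0.001,0.04],0]
    - [[0,0.001,0.052],0]
    - [[0,0.001,0.06],0]
    - [[0,0.001,0.065],0]
    - [[0,0.001,0.068],0]
    - [[0,0.001,0.068],0]

```text
clock: 7.07
eef_pos: [556.1, -228.3, 71.2]
eef_rot: [3.142, -0.0, 3.076]
wrist_force: [0.1, 1.1, -2.1]
finger_gap: 11.6
```

Emit:
send_rows:
  commands:
    - [[0,0,0.002],0]
    - [[0,0,0.004],0]
    - [[0,0,0.006],0]
    - [[0,0,0.008],0]
    - [[0,0,0.01],0]
    - [[0,0,0.012],0]
    - [[0,0,0.014],0]
    - [[0,0,0.014],0]

```text
clock: 7.73
eef_pos: [556.4, -227.9, 57.9]
eef_rot: [3.141, 0.001, 3.076]
wrist_force: [-1.4, 4.1, 9.0]
finger_gap: 11.9
```

```bash
python3 -c "
from h import *
upd([0,.001,.068],0)
upd([0,0,.014],0)
goc(S2W([0,-262,250])[0],np.pi+YW)
save('wrist','w5.png'); save('scene','s5.png'); save('top','t5.png')
s=cv2.imread('pics/s5.png'); t=cv2.imread('pics/t5.png')
cv2.imwrite('pics/s5a.png',cv2.resize(s[170:350,230:430],None,fx=3.3,fy=3.3,interpolation=cv2.INTER_CUBIC))
cv2.imwrite('pics/t5a.png',cv2.resize(t[170:265,280:410],None,fx=6,fy=6,interpolation=cv2.INTER_CUBIC))
"
```

```text
clock 7.73 pos [ 556.4 -227.9   57.9] cmd [ 556.1 -228.3   57.4] psi 3.0755 cmd 3.0758 gap 11.9 F [-1.4  4.1  9. ]
shift m [ 1.000e-04 -1.300e-03 -1.926e-01] turn 0.0002 dist 193.0
```

View pics/s5a.png

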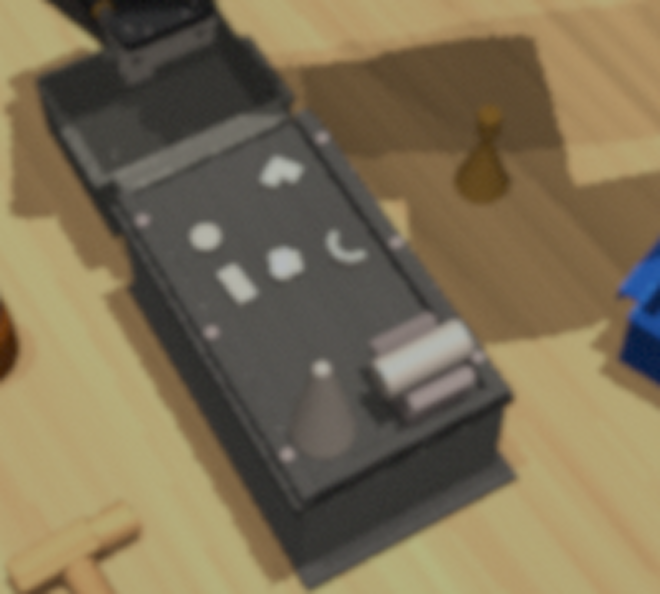

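View pics/t5a.png

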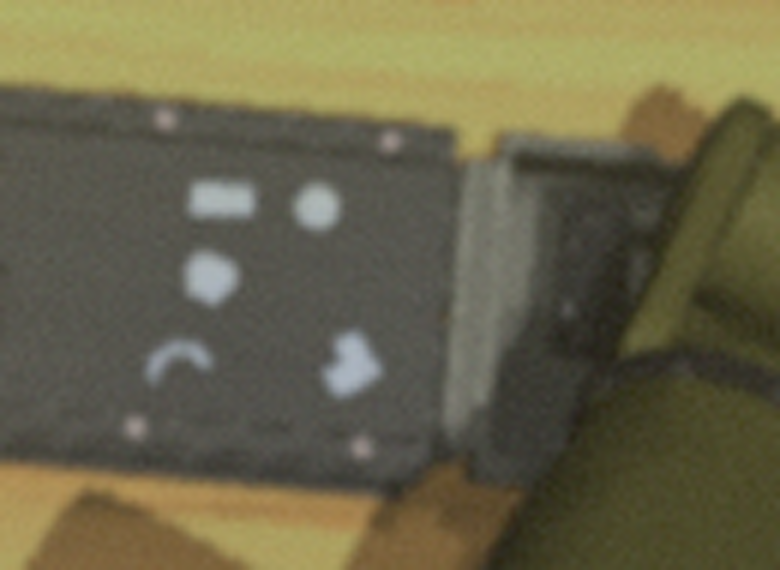

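Emit:
send_rows:
  commands:
    - [[0,0,0],0]
    - [[0,0,0],0]
    - [[0,0,0],0]
    - [[0,0,0],0]
    - [[0,0,0],0]
    - [[0,0,0],0]
    - [[0,0,0],0]
    - [[0,0,0],0]
  hand: -0.2

```text
clock: 8.55
eef_pos: [556.1, -228.3, 57.4]
eef_rot: [3.142, -0.0, 3.076]
wrist_force: [1.3, 0.3, -0.3]
finger_gap: 56.3
```

Emit:
send_rows:
  commands:
    - [[0,0,-0.005],0]
    - [[0,0,-0.02],0]
    - [[0,0,-0.04],0]
    - [[0,0,-0.065],0]
    - [[0,0,-0.09],0]
    - [[0,0,-0.115],0]
    - [[0,0,-0.135],0]
    - [[0,0,-0.14],0]

```text
clock: 9.22
eef_pos: [557.1, -228.7, 201.5]
eef_rot: [-3.14, 0.005, 3.076]
wrist_force: [0.1, -0.3, 1.3]
finger_gap: 56.1
```

```bash
python3 -c "
from h import *
upd([0,0,-.14],0)
goc(S2W([0,-262,250])[0],np.pi+YW)
import pickle; s=manip.read_state(); pickle.dump(s,open('w6.pkl','wb'))
save('wrist','w6.png'); save('scene','s6.png'); save('top','t6.png')
s=cv2.imread('pics/s6.png'); t=cv2.imread('pics/t6.png')
cv2.imwrite('pics/s6a.png',cv2.resize(s[110:310,230:430],None,fx=3,fy=3,interpolation=cv2.INTER_CUBIC))
cv2.imwrite('pics/t6a.png',cv2.resize(t[170:265,280:410],None,fx=6,fy=6,interpolation=cv2.INTER_CUBIC))
"
```

```text
clock 9.22 pos [ 557.1 -228.7  201.5] cmd [ 556.1 -228.3  197.4] psi 3.0759 cmd 3.0758 gap 56.1 F [ 0.1 -0.3  1.3]
shift m [ 0.0001 -0.0013 -0.0526] turn 0.0002 dist 53.0
```

View pics/s6a.png

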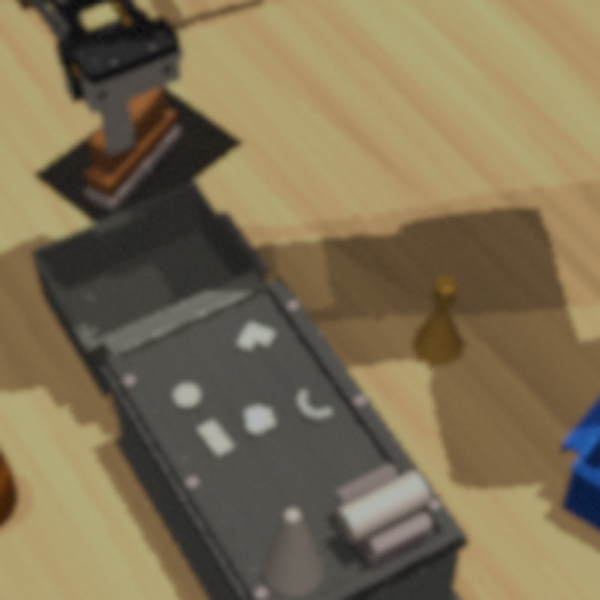

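View pics/w6.png

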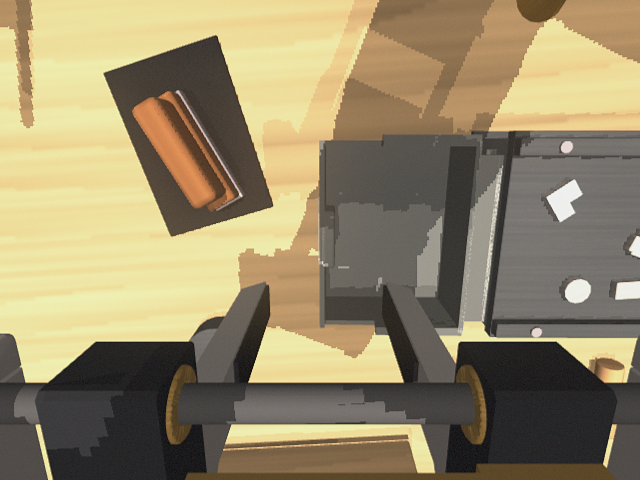

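```bash
python3 - <<'E'
from h import *
import pickle
c=cam('wrist',pickle.load(open('w6.pkl','rb')))
print('front corners exp x+-75,y-266',W2S(ray(c,[[321,140],[320,327]],91)))
print('screws exp y -100',W2S(ray(c,[[567,147],[537,332]],110)))
print('lip corner/front wall px pred', proj(c,S2W([[75,-266,91],[-75,-266,91],[65,-134,97],[-65,-134,97]])))
# scraper
print('shoe/grip ',ray(c,[[150,98],[205,202]],75))
im=cv2.imread('pics/w6.png')
cv2.imwrite('pics/w6a.png',cv2.resize(im[30:240,100:280],None,fx=2.8,fy=2.8,interpolation=cv2.INTER_CUBIC))
cv2.imwrite('pics/w6b.png',cv2.resize(im[120:345,310:640],None,fx=2.4,fy=2.4,interpolation=cv2.INTER_CUBIC))
E
```

```text
front corners exp x+-75,y-266 [[ -74.38965647 -265.6224062    91.        ]
 [  74.27166659 -266.74255608   91.        ]]
screws exp y -100 [[-70.00190756 -98.92400101 110.        ]
 [ 68.23164639 -98.88959001 110.        ]]
lip corner/front wall px pred [[320.90183852 327.80439668]
 [320.47536042 139.12204755]
 [485.25106269 320.46766377]
 [505.56045214 153.89374898]]
shoe/grip  [[ 443.19263748 -353.21840016   75.        ]
 [ 522.88945968 -323.87838024   75.        ]]
```

View pics/w6a.png

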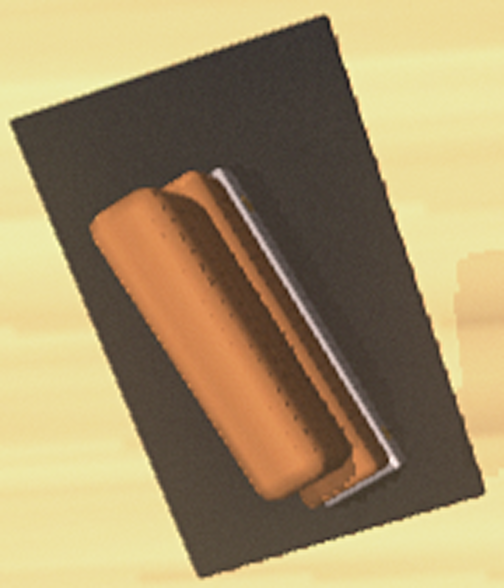

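View pics/w6b.png

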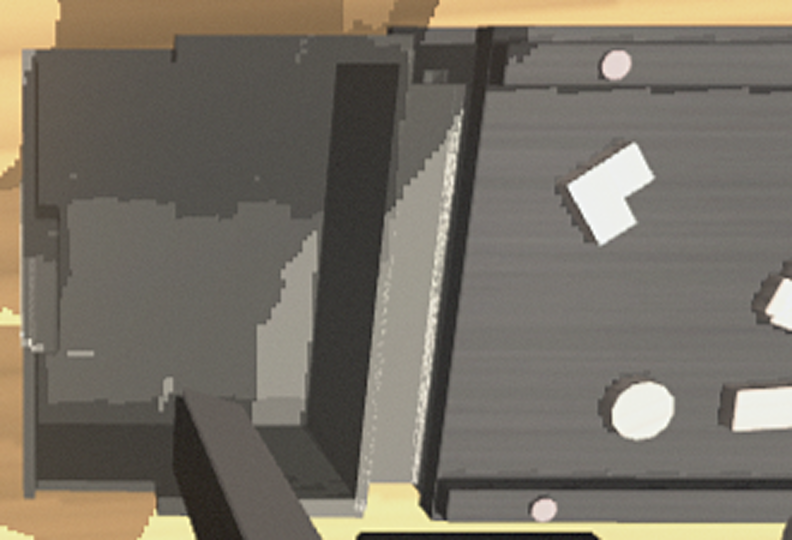

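```bash
python3 - <<'E'
from h import *
import pickle
c=cam('wrist',pickle.load(open('w6.pkl','rb')))
u=lambda p:np.array(p)/2.8+[100,30]
E=ray(c,u([[215,170],[400,465]]),15)[:,:2]; print(E,np.linalg.norm(E[1]-E[0]))
d=(E[1]-E[0])/np.linalg.norm(E[1]-E[0]); yaw=np.arctan2(d[1],d[0]); n=np.array([d[1],-d[0]])
print('yaw',yaw,'centre',E.mean(0)+15*n)
G=ray(c,u([[90,225],[148,187],[325,470],[268,500]]),73)[:,:2]; print('grip',G,G.mean(0))
a=ray(c,u([[100,250],[250,485]]),70)[:,:2]; b=ray(c,u([[190,240],[310,440]]),70)[:,:2]
print(np.arctan2(*(a[1]-a[0])[::-1]),np.arctan2(*(b[1]-b[0])[::-1]), 'edges mid',a.mean(0),b.mean(0))
M=ray(c,u([[10,122],[326,15],[484,492],[200,577]]),3)[:,:2];print('mat',M,M.mean(0),np.linalg.norm(np.diff(M,axis=0),axis=1))
E
```

```text
[[ 431.07691707 -353.88455091]
 [ 527.59499702 -306.8625207 ]] 107.36298748824419
yaw 0.4533420578827595 centre [ 485.90554373 -343.85836175]
grip [[ 450.70505456 -369.14771613]
 [ 442.23387595 -351.77578357]
 [ 520.42246241 -315.20471322]
 [ 527.95424289 -332.79125651]] [ 485.32890895 -342.22986736]
0.4314383483291567 0.4183300144929878 edges mid [ 490.34360538 -353.74992944] [ 483.98926571 -331.62294143]
mat [[ 410.73443194 -421.91395069]
 [ 386.51976318 -315.59743862]
 [ 540.45121722 -281.20800321]
 [ 564.60132328 -386.45158745]] [ 475.5766839  -351.29274499] [109.03921736 157.72611011 107.97888518]
```

```bash
python3 -c "
from h import *
goc([485.6,-343,130],np.pi+.44)"
```

```text
clock 9.37 pos [ 555.9 -228.2  196.7] cmd [ 556.1 -228.3  197.4] psi 3.0758 cmd 3.0758 gap 56.3 F [-0.2  0.4 -0.2]
shift m [ 0.0628 -0.1191  0.0674] turn -0.5058 dist 151.0
```

Emit:
send_rows:
  commands:
    - [[0.012,-0.024,0],-0.09]
    - [[0.025,-0.048,0],-0.18]
    - [[0.038,-0.072,0.01],-0.27]
    - [[0.05,-0.095,0.03],-0.36]
    - [[0.059,-0.112,0.05],-0.45]
    - [[0.063,-0.119,0.064],-0.506]
    - [[0.063,-0.119,0.067],-0.506]
    - [[0.063,-0.119,0.067],-0.506]
  hand: -0.5

```text
clock: 10.03
eef_pos: [501.0, -317.4, 126.7]
eef_rot: [-3.122, -0.035, -2.751]
wrist_force: [0.5, 0.4, 0.8]
finger_gap: 70.5
```

```bash
python3 -c "
from h import *
upd([.063,-.119,.067],-.506)
goc([485.6,-343,43],np.pi+.44)
import pickle; s=manip.read_state(); pickle.dump(s,open('w7.pkl','wb'))
save('wrist','w7.png')"
```

```text
clock 10.03 pos [ 501.  -317.4  126.7] cmd [ 485.4 -342.9  130.4] psi 3.5321 cmd 3.5818 gap 70.5 F [0.5 0.4 0.8]
shift m [-0.0001 -0.0002  0.0874] turn 0.0002 dist 87.0
```

View pics/w7.png

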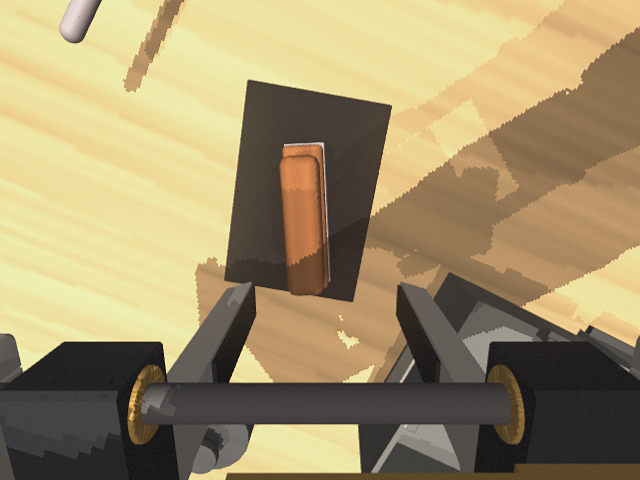

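Emit:
send_rows:
  commands:
    - [[0,0,0],0]
    - [[0,0,0],0]
    - [[0,0,0],0]
    - [[0,0,0],0]
    - [[0,0,0],0]
    - [[0,0,0],0]
    - [[0,0,0],0]
    - [[0,0,0],0]

```text
clock: 10.75
eef_pos: [501.6, -318.3, 128.8]
eef_rot: [-3.118, -0.033, -2.752]
wrist_force: [0.6, -0.3, 0.7]
finger_gap: 70.4
```

```bash
python3 -c "
from h import *
goc([485.6,-343,43],np.pi+.44)
s=manip.read_state(); print(s['joints'],s['eef_rot'])
import pickle; s=manip.read_state(); pickle.dump(s,open('w8.pkl','wb'))
save('wrist','w8.png')"
```

```text
clock 10.75 pos [ 501.6 -318.3  128.8] cmd [ 485.4 -342.9  130.4] psi 3.5316 cmd 3.5818 gap 70.4 F [ 0.6 -0.3  0.7]
shift m [-0.0001 -0.0002  0.0874] turn 0.0002 dist 87.0
[-0.60858983  0.46690463  1.4758615  -0.04356824  1.19719714 -2.5539036 ] [-3.1179932  -0.03304976 -2.75159507]
```

View pics/w8.png

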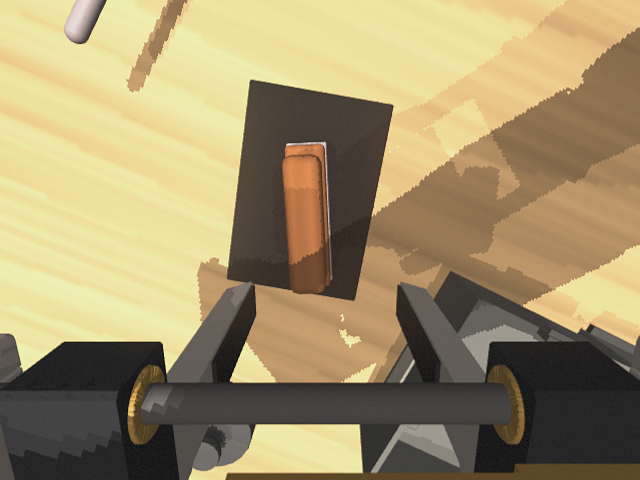

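Emit:
send_rows:
  commands:
    - [[0,0,-0.01],0.12]
    - [[0,0,-0.02],0.24]
    - [[0,0,-0.03],0.36]
    - [[0,0,-0.03],0.48]
    - [[0,0,-0.03],0.6]
    - [[0,0,-0.03],0.72]
    - [[0,0,-0.03],0.84]
    - [[0,0,-0.03],0.96]

```text
clock: 11.47
eef_pos: [502.2, -317.2, 158.7]
eef_rot: [-3.101, 0.001, 2.566]
wrist_force: [-0.1, 0.7, -0.1]
finger_gap: 70.0
```

```bash
python3 -c "
from h import *
upd([0,0,-.03],.96)
goc([485.6,-343,43],.44)
s=manip.read_state(); print(s['joints'],s['eef_rot'])"
```

```text
clock 11.47 pos [ 502.2 -317.2  158.7] cmd [ 485.4 -342.9  160.4] psi 2.5661 cmd 2.6218 gap 70.0 F [-0.1  0.7 -0.1]
shift m [-0.0002 -0.      0.1174] turn 2.1818 dist 117.0
[-0.60653588  0.43731811  1.44554798 -0.04267761  1.25722761 -1.5886673 ] [-3.10096198e+00  5.05859483e-04  2.56607354e+00]
```

```bash
cat >> h.py <<'E'
def reinit():
    s=manip.read_state(); json.dump([s['eef_pos'].tolist(),R.from_euler('xyz',s['eef_rot']).as_matrix().tolist()],open('cmd2.json','w'))
def upd(shift,turn):
    p,M=map(np.array,json.load(open('cmd2.json')))
    p=p+M@np.array(shift)*1000; M=M@R.from_rotvec([0,0,turn]).as_matrix()
    json.dump([p.tolist(),M.tolist()],open('cmd2.json','w'))
def goc(target,yaw):
    p,M=map(np.array,json.load(open('cmd2.json')))
    d=M.T@(np.array(target)-p)
    y=M[:,1]; psi=np.arctan2(y[0],-y[1]); t=-(yaw-psi); t=(t+np.pi)%(2*np.pi)-np.pi
    s=manip.read_state(); Rm=R.from_euler('xyz',s['eef_rot']).as_matrix()
    print('clock',round(s['clock'],2),'pos',s['eef_pos'].round(1),'cmd',np.round(p,1),'psi',np.arctan2(Rm[0,1],-Rm[1,1]).round(4),'cmd',psi.round(4),'zaxis',Rm[:2,2].round(4),M[:2,2].round(4),'gap',round(s['finger_gap'],1),'F',s['wrist_force'].round(1),'q',s['joints'].round(2))
    print('shift m',(d/1000).round(4),'turn',round(t,4),'dist',np.linalg.norm(d).round(0))
E
python3 -c "
from h import *
reinit()
goc([485.6,-343,160],.44)"
```

```text
clock 11.47 pos [ 502.2 -317.2  158.7] cmd [ 502.2 -317.2  158.7] psi 2.5661 cmd 2.5661 zaxis [-0.0217 -0.0344] [-0.0217 -0.0344] gap 70.0 F [-0.1  0.7 -0.1] q [-0.61  0.44  1.45 -0.04  1.26 -1.59]
shift m [-0.0001 -0.0307 -0.    ] turn 2.1261 dist 31.0
```

Emit:
send_rows:
  commands:
    - [[0,-0.004,0],0.12]
    - [[0,-0.01,0],0.24]
    - [[0,-0.02,0],0.36]
    - [[0,-0.028,0],0.48]
    - [[0,-0.031,0],0.6]
    - [[0,-0.031,0],0.72]
    - [[0,-0.031,0],0.84]
    - [[0,-0.031,0],0.96]

```text
clock: 12.13
eef_pos: [485.4, -343.4, 160.0]
eef_rot: [-3.119, 0.034, 1.606]
wrist_force: [-0.4, -0.6, -0.2]
finger_gap: 70.6
```

Emit:
send_rows:
  commands:
    - [[0,0,0],0.12]
    - [[0,0,0],0.24]
    - [[0,0,0],0.36]
    - [[0,0,0],0.48]
    - [[0,0,0],0.6]
    - [[0,0,0],0.72]
    - [[0,0,0],0.84]
    - [[0,0,0],0.96]

```text
clock: 12.8
eef_pos: [485.5, -343.3, 160.0]
eef_rot: [3.127, 0.038, 0.646]
wrist_force: [-1.1, 0.1, 0.2]
finger_gap: 70.7
```

Emit:
send_rows:
  commands:
    - [[0,0,0],0.1]
    - [[0,0,0],0.18]
    - [[0,0,0],0.206]
    - [[0,0,0],0.206]
    - [[0,0,0],0.206]
    - [[0,0,0],0.206]
    - [[0,0,0],0.206]
    - [[0,0,0],0.206]

```text
clock: 13.47
eef_pos: [485.5, -343.3, 160.0]
eef_rot: [3.12, 0.034, 0.446]
wrist_force: [-0.5, -0.5, -0.9]
finger_gap: 70.0
```

```bash
python3 -c "
from h import *
upd([0,-.031,0],.96); upd([0,0,0],1.166)
goc([485.6,-343,160],.44)
import pickle; s=manip.read_state(); pickle.dump(s,open('w9.pkl','wb'))
save('wrist','w9.png');save('top','t9.png');save('scene','s9.png')"
```

```text
clock 13.47 pos [ 485.5 -343.3  160. ] cmd [ 485.3 -343.2  160. ] psi 0.447 cmd 0.4404 zaxis [-0.0216 -0.0344] [-0.0217 -0.0344] gap 70.0 F [-0.5 -0.5 -0.9] q [-0.66  0.44  1.44 -0.04  1.26  0.48]
shift m [ 0.0003 -0.0001 -0.    ] turn 0.0004 dist 0.0
```

View pics/w9.png

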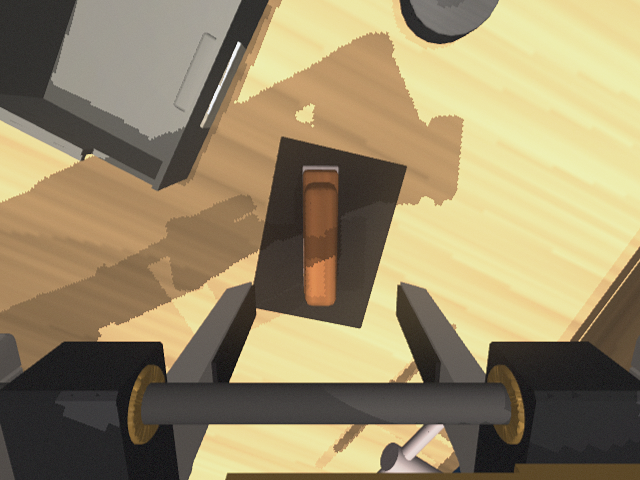

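View pics/s9.png

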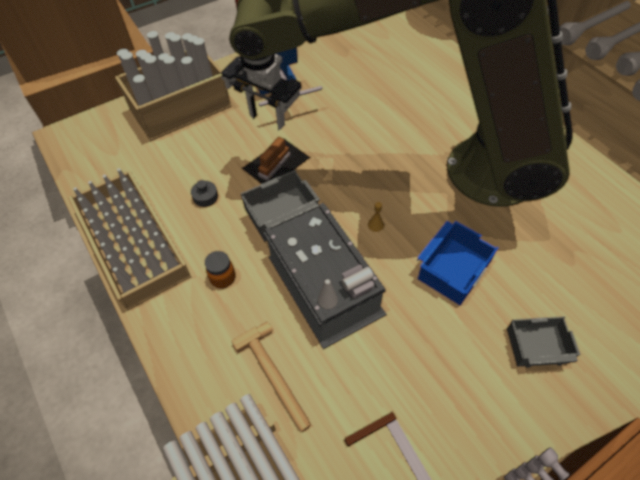

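```bash
python3 - <<'E'
from h import *
import pickle
c=cam('wrist',pickle.load(open('w9.pkl','rb')))
im=cv2.imread('pics/w9.png')
cv2.imwrite('pics/w9a.png',cv2.resize(im[125:335,240:420],None,fx=2.8,fy=2.8,interpolation=cv2.INTER_CUBIC))
G=ray(c,[[304.5,200],[338,200],[306,295],[335,295]],68)[:,:2]; print(G,G.mean(0))
for a,b in((0,2),(1,3)): v=G[a]-G[b]; print(np.arctan(v[1]/v[0]))
print(proj(c,[[485.6,-343,75]]),ray(c,[[303,166],[338,167]],15))
m=np.array([485.6,-343]);d=np.array([np.cos(.44),np.sin(.44)])
E
```

```text
[[ 512.22054593 -318.09773673]
 [ 522.31202205 -339.32489344]
 [ 446.89474481 -349.44931574]
 [ 456.1942089  -369.33433642]] [ 484.40538042 -344.05157058]
0.44746018601242876
0.4260744678614732
[[320.37625978 250.20961666]] [[ 527.86454003 -307.84277756   15.        ]
 [ 539.49912478 -334.0569032    15.        ]]
```

View pics/w9a.png

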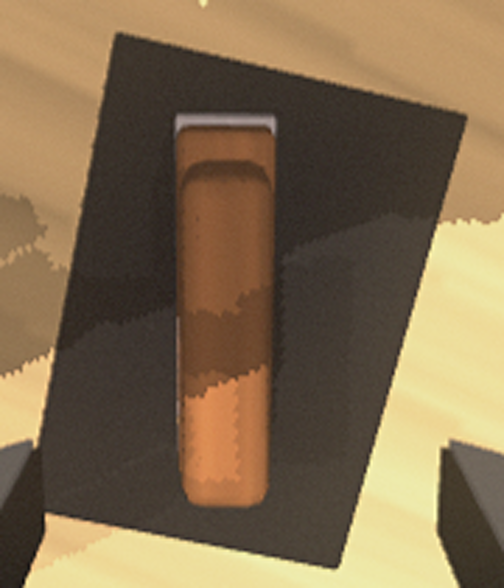

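```bash
python3 -c "
from h import *
goc([485,-343.7,43],.438)"
```

```text
clock 13.62 pos [ 485.5 -343.3  160. ] cmd [ 485.3 -343.2  160. ] psi 0.4466 cmd 0.4404 zaxis [-0.0216 -0.0344] [-0.0217 -0.0344] gap 70.4 F [-0.4 -0.4  0. ] q [-0.66  0.44  1.44 -0.04  1.26  0.48]
shift m [ 0.0035 -0.0023  0.1169] turn 0.0024 dist 117.0
```

Emit:
send_rows:
  commands:
    - [[0,0,0.01],0.007]
    - [[0.001,-0.001,0.035],0.007]
    - [[0.002,-0.002,0.07],0.007]
    - [[0.003,-0.002,0.095],0.007]
    - [[0.0035,-0.002,0.11],0.007]
    - [[0.0035,-0.002,0.117],0.007]
    - [[0.0035,-0.002,0.117],0.007]
    - [[0.0035,-0.002,0.117],0.007]

```text
clock: 14.28
eef_pos: [485.5, -344.2, 43.4]
eef_rot: [3.119, 0.034, 0.439]
wrist_force: [0.2, 0.2, 0.7]
finger_gap: 70.6
```

Emit:
send_rows:
  commands:
    - [[0,0,0],0]
    - [[0,0,0],0]
    - [[0,0,0],0]
    - [[0,0,0],0]
    - [[0,0,0],0]
    - [[0,0,0],0]
    - [[0,0,0],0]
    - [[0,0,0],0]
  hand: 1
  force: 45

```text
clock: 14.95
eef_pos: [485.1, -343.7, 43.1]
eef_rot: [3.121, 0.034, 0.439]
wrist_force: [-2.1, 3.6, 4.1]
finger_gap: 24.0
```

Emit:
send_rows:
  commands:
    - [[0,0,0],0]
    - [[0,0,0],0]
    - [[0,0,0],0]
    - [[0,0,0],0]
    - [[0,0,0],0]
    - [[0,0,0],0]
    - [[0,0,0],0]
    - [[0,0,0],0]

```text
clock: 15.62
eef_pos: [485.1, -343.7, 43.1]
eef_rot: [3.121, 0.034, 0.439]
wrist_force: [-2.2, 3.9, 6.5]
finger_gap: 23.2
```

```bash
python3 -c "
from h import *
upd([.0035,-.002,.117],.007)
goc([485,-343.7,43],.438)"
```

```text
clock 15.62 pos [ 485.1 -343.7   43.1] cmd [ 485.1 -343.9   42.9] psi 0.4393 cmd 0.4334 zaxis [-0.0222 -0.0336] [-0.0217 -0.0344] gap 23.2 F [-2.2  3.9  6.5] q [-0.66  0.57  1.54 -0.05  1.03  0.5 ]
shift m [-0.     -0.0003 -0.0001] turn -0.0046 dist 0.0
```

```bash
python3 - <<'E'
from h import *
T=cam('top'); up=lambda p,o:np.array(p)/6.+o-0.5+0.5/6
print(W2S(ray(T,up([[147,378],[190,195],[186,275],[175,342],[212,368]],[280,170]),108)).round(1))
goc(S2W([0,35,200])[0],YW)
goc([485,-343.7,200],.438)
E
```

```text
[[-46.9  -2.8 108. ]
 [ 36.3 -14.  108. ]
 [  0.4 -15.6 108. ]
 [-29.8 -13.6 108. ]
 [-39.8 -31.  108. ]]
clock 15.62 pos [ 485.1 -343.7   43.1] cmd [ 485.1 -343.9   42.9] psi 0.4393 cmd 0.4334 zaxis [-0.0222 -0.0336] [-0.0217 -0.0344] gap 23.2 F [-2.2  3.9  6.5] q [-0.66  0.57  1.54 -0.05  1.03  0.5 ]
shift m [ 0.2488 -0.3313 -0.173 ] turn 0.4994 dist 449.0
clock 15.62 pos [ 485.1 -343.7   43.1] cmd [ 485.1 -343.9   42.9] psi 0.4393 cmd 0.4334 zaxis [-0.0222 -0.0336] [-0.0217 -0.0344] gap 23.2 F [-2.2  3.9  6.5] q [-0.66  0.57  1.54 -0.05  1.03  0.5 ]
shift m [-0.0054  0.0032 -0.1569] turn -0.0046 dist 157.0
```

Emit:
send_rows:
  commands:
    - [[0,0,-0.01],0]
    - [[-0.001,0.001,-0.03],0]
    - [[-0.002,0.001,-0.06],0]
    - [[-0.003,0.002,-0.09],0]
    - [[-0.004,0.002,-0.12],0]
    - [[-0.005,0.003,-0.145],0]
    - [[-0.005,0.003,-0.157],0]
    - [[-0.005,0.003,-0.157],0]

```text
clock: 16.28
eef_pos: [486.2, -344.0, 202.9]
eef_rot: [3.115, 0.032, 0.438]
wrist_force: [-0.5, -0.5, -2.2]
finger_gap: 23.4
```

```bash
python3 -c "
from h import *
upd([-.005,.003,-.157],0)
goc(S2W([0,33,200])[0],YW)
s=manip.read_state(); im=save('wrist','w10.png')
"
```

```text
clock 16.28 pos [ 486.2 -344.   202.9] cmd [ 485.2 -343.4  200. ] psi 0.4393 cmd 0.4334 zaxis [-0.018  -0.0373] [-0.0217 -0.0344] gap 23.4 F [-0.5 -0.5 -2.2] q [-0.66  0.4   1.39 -0.04  1.34  0.48]
shift m [ 0.2528 -0.3325 -0.0159] turn 0.4994 dist 418.0
```

View pics/w10.png

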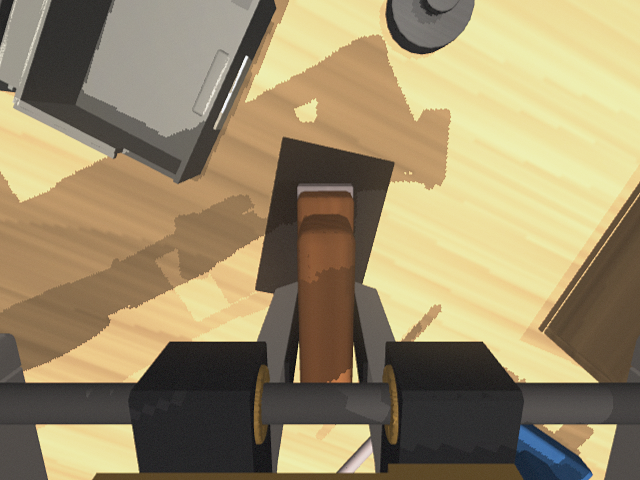

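Emit:
send_rows:
  commands:
    - [[0.006,-0.008,0],0.02]
    - [[0.021,-0.028,-0.001],0.09]
    - [[0.042,-0.055,-0.003],0.17]
    - [[0.064,-0.084,-0.004],0.25]
    - [[0.086,-0.113,-0.005],0.33]
    - [[0.108,-0.142,-0.007],0.4]
    - [[0.13,-0.171,-0.008],0.46]
    - [[0.152,-0.2,-0.01],0.5]

```text
clock: 17.0
eef_pos: [537.4, -95.8, 198.1]
eef_rot: [3.106, 0.023, -0.065]
wrist_force: [0.5, -0.4, -2.0]
finger_gap: 23.6
```

```bash
python3 -c "
from h import *
upd([.152,-.2,-.01],.5)
goc(S2W([0,33,200])[0],YW)"
```

```text
clock 17.0 pos [537.4 -95.8 198.1] cmd [539.4 -97.9 200.4] psi -0.064 cmd -0.0666 zaxis [-0.025  -0.0337] [-0.0217 -0.0344] gap 23.6 F [ 0.5 -0.4 -2. ] q [-0.22  0.31  1.53 -0.04  1.32  1.42]
shift m [ 0.025  -0.1646 -0.0059] turn -0.0006 dist 167.0
```

Emit:
send_rows:
  commands:
    - [[0.005,-0.035,-0.001],0]
    - [[0.01,-0.07,-0.003],0]
    - [[0.016,-0.105,-0.004],0]
    - [[0.02,-0.135,-0.005],0]
    - [[0.023,-0.155,-0.006],0]
    - [[0.025,-0.165,-0.006],0]
    - [[0.025,-0.165,-0.006],0]
    - [[0.025,-0.165,-0.006],0]

```text
clock: 17.67
eef_pos: [572.8, 65.0, 198.8]
eef_rot: [3.105, 0.021, -0.061]
wrist_force: [-0.3, -1.1, -2.1]
finger_gap: 23.4
```

```bash
python3 -c "
from h import *
upd([.025,-.165,-.006],0)
goc(S2W([0,33,141])[0],YW)
import pickle; s=manip.read_state(); pickle.dump(s,open('w11.pkl','wb'))
save('wrist','w11.png'); save('scene','s11.png'); save('top','t11.png')
s=cv2.imread('pics/s11.png'); t=cv2.imread('pics/t11.png')
cv2.imwrite('pics/s11a.png',cv2.resize(s[150:350,230:430],None,fx=3,fy=3,interpolation=cv2.INTER_CUBIC))
cv2.imwrite('pics/t11a.png',cv2.resize(t[170:265,240:370],None,fx=6,fy=6,interpolation=cv2.INTER_CUBIC))
"
```

```text
clock 17.67 pos [572.8  65.  198.8] cmd [575.4  65.2 200.1] psi -0.0603 cmd -0.0666 zaxis [-0.0236 -0.0349] [-0.0217 -0.0344] gap 23.4 F [-0.3 -1.1 -2.1] q [ 0.07  0.38  1.43 -0.03  1.36  1.7 ]
shift m [ 0.0011 -0.0017  0.059 ] turn -0.0006 dist 59.0
```

View pics/s11a.png

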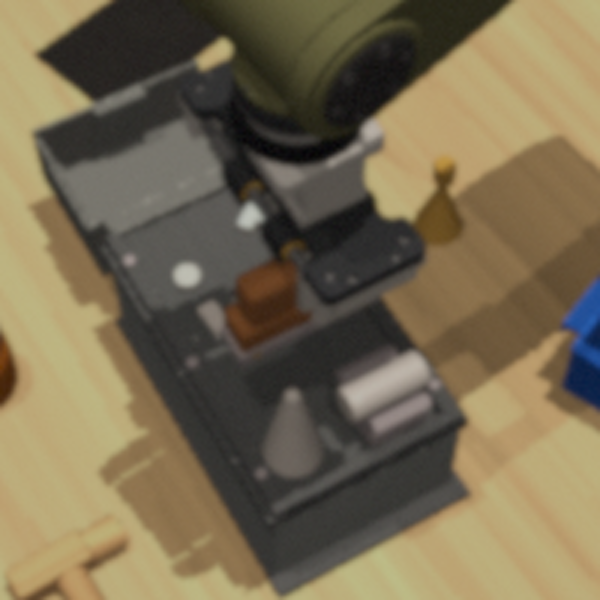

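View pics/w11.png

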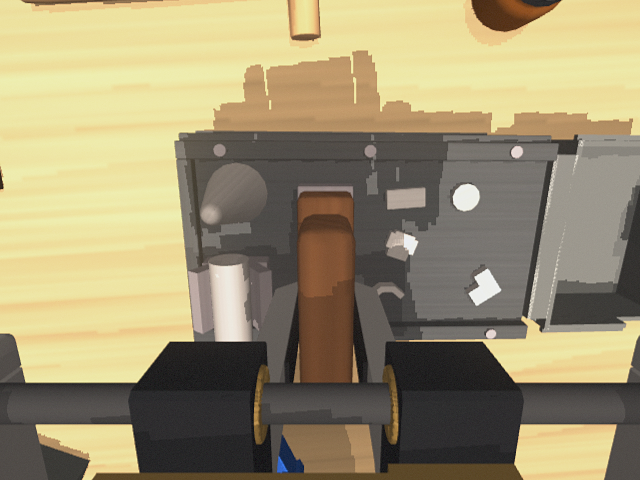

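View pics/t11a.png

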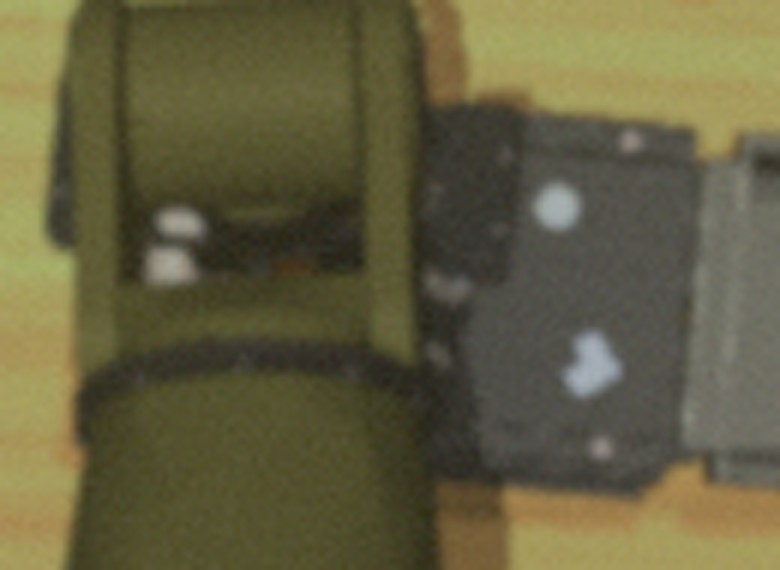

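```bash
python3 - <<'E'
from h import *
import pickle
goc(S2W([0,33,141])[0],YW)
s=pickle.load(open('w11.pkl','rb')); c=cam('wrist',s)
e=W2S(ray(c,[[298,186],[354,187]],198.8-40+12)); print(e,'tcp',W2S(s['eef_pos']))
print('screws',W2S(ray(c,[[219,150],[370,151],[517,152],[490,334]],110)))
E
```

```text
clock 17.82 pos [573.   64.2 199.8] cmd [575.4  65.2 200.1] psi -0.0621 cmd -0.0666 zaxis [-0.0222 -0.0346] [-0.0217 -0.0344] gap 23.9 F [ 0.1 -0.2 -1.6] q [ 0.06  0.38  1.43 -0.03  1.36  1.7 ]
shift m [ 0.0011 -0.0017  0.059 ] turn -0.0006 dist 59.0
[[ 52.14375353  46.17733542 170.8       ]
 [ 51.66773405  16.45499101 170.8       ]] tcp [[ -2.57908082  33.00777661 198.78211039]]
screws [[  67.97971103  100.11292416  110.        ]
 [  67.85402541   -0.53293585  110.        ]
 [  67.71034939 -101.5102558   110.        ]
 [ -71.05460469 -100.60600093  110.        ]]
```

```bash
python3 -c "
from h import *
reinit()
p=W2S(manip.read_state()['eef_pos']);print(p)
goc(S2W([-1.5,33,142])[0],YW)
goc(S2W([-1.5,-180,142])[0],YW)"
```

```text
[[ -2.30634164  32.26319844 199.79435034]]
clock 17.82 pos [573.   64.2 199.8] cmd [573.   64.2 199.8] psi -0.0621 cmd -0.0621 zaxis [-0.0222 -0.0346] [-0.0222 -0.0346] gap 23.9 F [ 0.1 -0.2 -1.6] q [ 0.06  0.38  1.43 -0.03  1.36  1.7 ]
shift m [ 0.002  -0.0028  0.0577] turn 0.0039 dist 58.0
clock 17.82 pos [573.   64.2 199.8] cmd [573.   64.2 199.8] psi -0.0621 cmd -0.0621 zaxis [-0.0222 -0.0346] [-0.0222 -0.0346] gap 23.9 F [ 0.1 -0.2 -1.6] q [ 0.06  0.38  1.43 -0.03  1.36  1.7 ]
shift m [0.0013 0.2101 0.0654] turn 0.0039 dist 220.0
```

Emit:
send_rows:
  commands:
    - [[0,0,0.008],0]
    - [[0.001,-0.001,0.02],0]
    - [[0.001,-0.002,0.034],0]
    - [[0.002,-0.002,0.045],0]
    - [[0.002,-0.003,0.053],0]
    - [[0.002,-0.003,0.057],0]
    - [[0.002,-0.003,0.058],0]
    - [[0.002,-0.003,0.058],0]

```text
clock: 18.48
eef_pos: [574.2, 66.4, 142.0]
eef_rot: [3.106, 0.019, -0.061]
wrist_force: [0.5, 0.6, -2.2]
finger_gap: 23.3
```

```bash
python3 -c "
from h import *
upd([.002,-.003,.058],0)
p=W2S(manip.read_state()['eef_pos']);print(p)
goc(S2W([-1.5,-180,142])[0],YW)
save('wrist','w12.png');save('scene','s12.png')
s=cv2.imread('pics/s12.png')
cv2.imwrite('pics/s12a.png',cv2.resize(s[150:350,230:430],None,fx=3,fy=3,interpolation=cv2.INTER_CUBIC))
"
```

```text
[[ -1.2954206   34.51617262 142.00031695]]
clock 18.48 pos [574.2  66.4 142. ] cmd [573.9  65.1 141.7] psi -0.0607 cmd -0.0621 zaxis [-0.0216 -0.0344] [-0.0222 -0.0346] gap 23.3 F [ 0.5  0.6 -2.2] q [ 0.07  0.43  1.49 -0.03  1.24  1.71]
shift m [-0.0007  0.2131  0.0074] turn 0.0039 dist 213.0
```

View pics/w12.png

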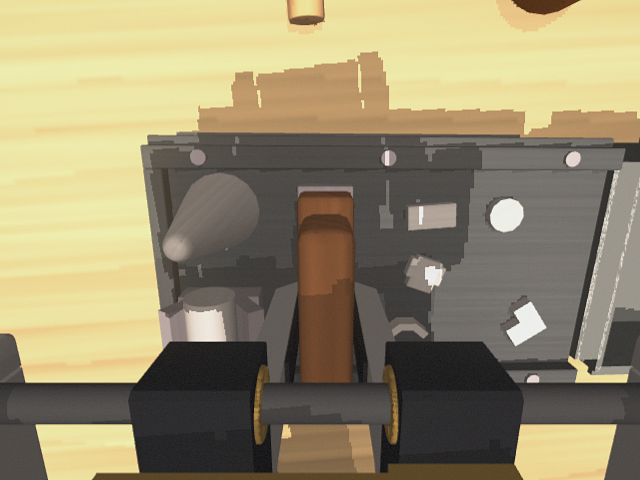

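View pics/s12a.png

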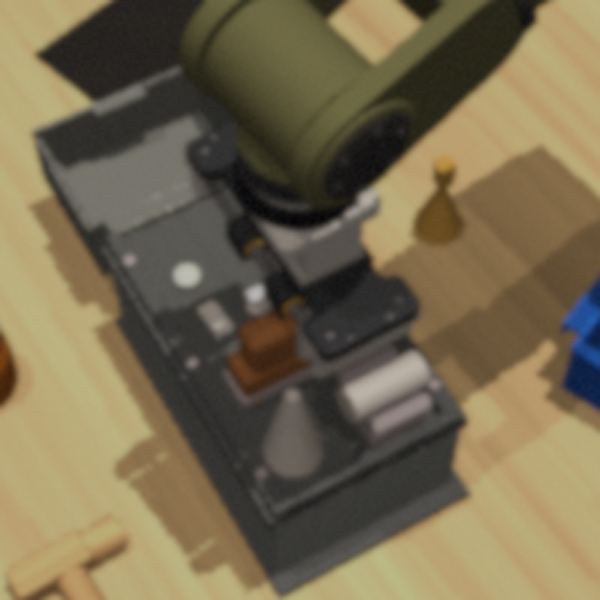

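Emit:
send_rows:
  commands:
    - [[0,0.003,0.0007],0]
    - [[0,0.01,0.0011],0]
    - [[0,0.018,0.0014],0.004]
    - [[0,0.027,0.0017],0.004]
    - [[0,0.036,0.002],0.004]
    - [[0,0.045,0.0023],0.004]
    - [[0,0.054,0.0026],0.004]
    - [[0,0.063,0.0029],0.004]

```text
clock: 19.25
eef_pos: [570.2, 2.4, 141.4]
eef_rot: [3.106, 0.019, -0.066]
wrist_force: [-0.0, 0.5, -3.3]
finger_gap: 23.9
```

```bash
python3 -c "
from h import *
upd([0,.063,.0029],.004)
p=W2S(manip.read_state()['eef_pos']);print(p)
goc(S2W([-1.5,-180,141.3])[0],YW)
save('wrist','w13.png')
"
```

```text
[[ -1.09572748 -29.5996012  141.36598903]]
clock 19.25 pos [570.2   2.4 141.4] cmd [570.    2.2 141.1] psi -0.065 cmd -0.0661 zaxis [-0.0216 -0.0343] [-0.0222 -0.0346] gap 23.9 F [-0.   0.5 -3.3] q [-0.04  0.42  1.52 -0.04  1.23  1.61]
shift m [-1.0e-04  1.5e-01  5.2e-03] turn -0.0001 dist 150.0
```

View pics/w13.png

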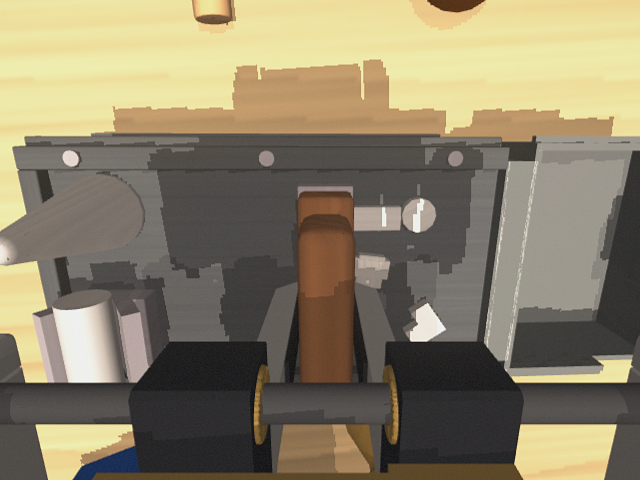

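Emit:
send_rows:
  commands:
    - [[0,0.006,0.0002],0]
    - [[0,0.015,0.0005],0]
    - [[0,0.024,0.0008],0]
    - [[0,0.033,0.0011],0]
    - [[0,0.042,0.0014],0]
    - [[0,0.051,0.0017],0]
    - [[0,0.06,0.002],0]
    - [[0,0.069,0.0023],0]

```text
clock: 19.97
eef_pos: [565.6, -66.3, 141.5]
eef_rot: [3.106, 0.019, -0.065]
wrist_force: [0.3, 0.2, -2.6]
finger_gap: 23.7
```

```bash
python3 -c "
from h import *
upd([0,.069,.0023],0)
p=W2S(manip.read_state()['eef_pos']);print(p)
goc(S2W([-1.5,-185,141.3])[0],YW)
save('wrist','w14.png');save('scene','s14.png')
"
```

```text
[[ -1.06165836 -98.52528072 141.5220863 ]]
clock 19.97 pos [565.6 -66.3 141.5] cmd [565.3 -66.7 141.2] psi -0.0647 cmd -0.0661 zaxis [-0.0217 -0.0344] [-0.0222 -0.0346] gap 23.7 F [ 0.3  0.2 -2.6] q [-0.16  0.41  1.52 -0.04  1.22  1.49]
shift m [-0.0001  0.086   0.003 ] turn -0.0001 dist 86.0
```

View pics/w14.png

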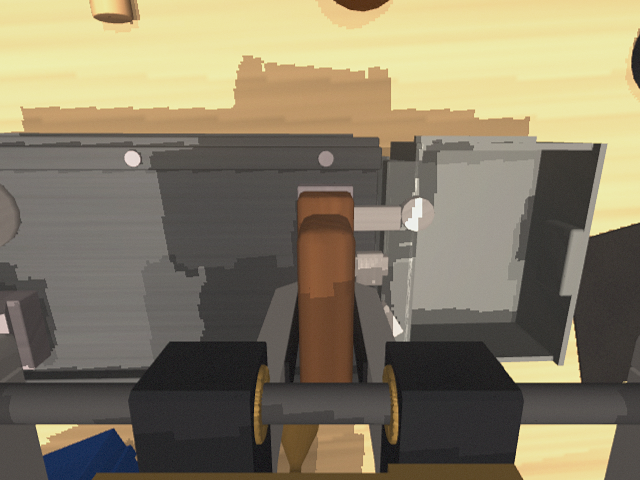

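Emit:
send_rows:
  commands:
    - [[0,0.008,0.0003],0]
    - [[0,0.02,0.0007],0]
    - [[0,0.033,0.0011],0]
    - [[0,0.046,0.0015],0]
    - [[0,0.059,0.002],0]
    - [[0,0.07,0.0023],0]
    - [[0,0.08,0.0027],0]
    - [[0,0.084,0.003],0]

```text
clock: 20.73
eef_pos: [560.0, -151.0, 141.5]
eef_rot: [3.106, 0.019, -0.067]
wrist_force: [-0.5, -0.3, -1.8]
finger_gap: 23.5
```

```bash
python3 -c "
from h import *
upd([0,.084,.003],0)
p=W2S(manip.read_state()['eef_pos']);print(p)
goc([485,-343.7,200],.439)
save('wrist','w15.png');save('scene','s15.png')
"
```

```text
[[  -1.06745754 -183.32437662  141.50205908]]
clock 20.73 pos [ 560.  -151.   141.5] cmd [ 559.7 -150.6  141.3] psi -0.0659 cmd -0.0661 zaxis [-0.0217 -0.0346] [-0.0222 -0.0346] gap 23.5 F [-0.5 -0.3 -1.8] q [-0.31  0.43  1.5  -0.04  1.22  1.34]
shift m [-0.0628  0.1996 -0.0503] turn -0.5051 dist 215.0
```

View pics/w15.png

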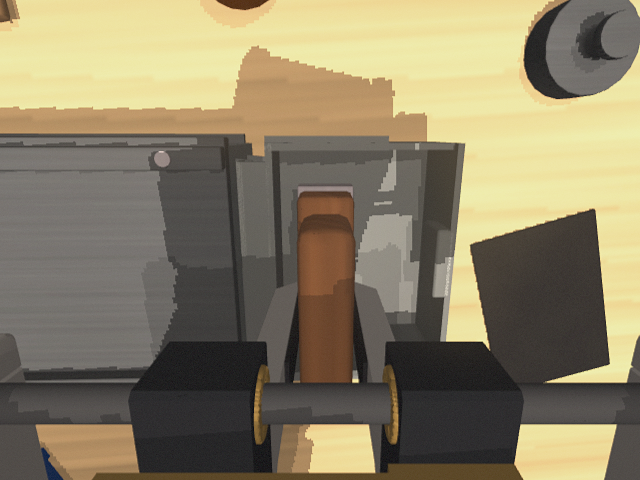

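Emit:
send_rows:
  commands:
    - [[0,0,-0.01],0]
    - [[0,0,-0.03],0]
    - [[-0.002,0.005,-0.045],-0.03]
    - [[-0.01,0.03,-0.05],-0.12]
    - [[-0.02,0.06,-0.05],-0.22]
    - [[-0.03,0.095,-0.05],-0.32]
    - [[-0.041,0.13,-0.05],-0.41]
    - [[-0.05,0.16,-0.05],-0.47]

```text
clock: 21.5
eef_pos: [500.5, -305.0, 199.3]
eef_rot: [3.118, 0.033, 0.41]
wrist_force: [0.4, -0.3, -1.5]
finger_gap: 24.1
```

```bash
python3 -c "
from h import *
upd([-.05,.16,-.05],-.47)
goc([485,-343.7,120],.439)
save('scene','s16.png');save('wrist','w16.png');save('top','t16.png')
s=cv2.imread('pics/s16.png');t=cv2.imread('pics/t16.png')
cv2.imwrite('pics/s16a.png',cv2.resize(s[150:350,230:430],None,fx=3,fy=3,interpolation=cv2.INTER_CUBIC))
cv2.imwrite('pics/t16a.png',cv2.resize(t[170:265,280:410],None,fx=6,fy=6,interpolation=cv2.INTER_CUBIC))
"
```

```text
clock 21.5 pos [ 500.5 -305.   199.3] cmd [ 500.4 -305.1  198. ] psi 0.4111 cmd 0.404 zaxis [-0.0209 -0.035 ] [-0.0222 -0.0346] gap 24.1 F [ 0.4 -0.3 -1.5] q [-0.59  0.39  1.42 -0.04  1.33  0.58]
shift m [-0.0267  0.0277  0.0796] turn -0.035 dist 88.0
```

View pics/s16a.png

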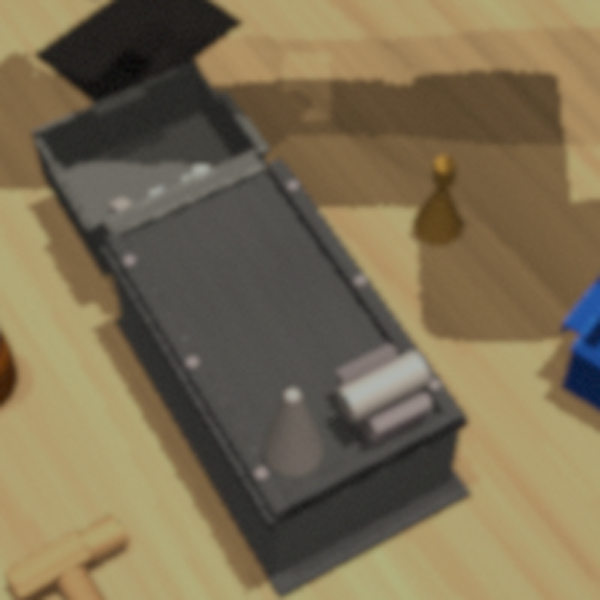

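View pics/w16.png

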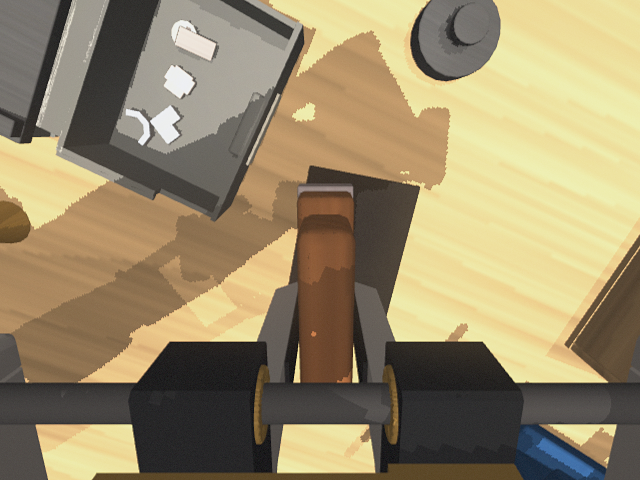

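View pics/t16a.png

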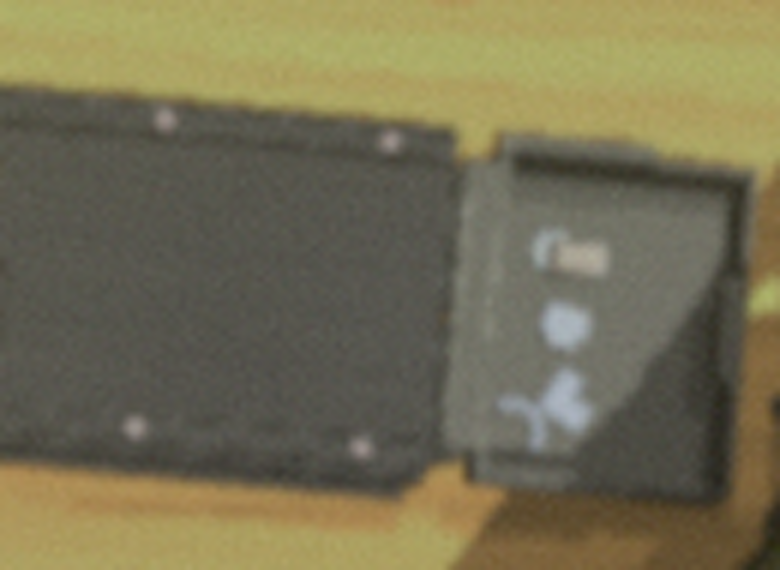

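```bash
python3 -c "
from h import *
reinit()
goc([483,-345.5,70],.439)"
```

```text
clock 21.65 pos [ 500.6 -305.   198.9] cmd [ 500.6 -305.   198.9] psi 0.4034 cmd 0.4034 zaxis [-0.0212 -0.0347] [-0.0212 -0.0347] gap 23.8 F [ 0.3  0.5 -2.6] q [-0.59  0.39  1.42 -0.04  1.33  0.59]
shift m [-0.0278  0.0273  0.1306] turn -0.0356 dist 136.0
```

Emit:
send_rows:
  commands:
    - [[-0.01,0.01,0.005],-0.015]
    - [[-0.02,0.02,0.02],-0.03]
    - [[-0.026,0.026,0.045],-0.036]
    - [[-0.028,0.027,0.075],-0.036]
    - [[-0.028,0.027,0.1],-0.036]
    - [[-0.028,0.027,0.12],-0.036]
    - [[-0.028,0.027,0.13],-0.036]
    - [[-0.028,0.027,0.131],-0.036]

```text
clock: 22.32
eef_pos: [483.2, -342.7, 67.3]
eef_rot: [3.122, 0.035, 0.441]
wrist_force: [-0.3, -0.1, -1.7]
finger_gap: 24.0
```

Emit:
send_rows:
  commands:
    - [[0,0,0.005],0]
    - [[0,0,0.01],0]
    - [[0,0,0.015],0]
    - [[0,0,0.019],0]
    - [[0,0,0.022],0]
    - [[0,0,0.024],0]
    - [[0,0,0.025],0]
    - [[0,0,0.025],0]

```text
clock: 22.98
eef_pos: [482.6, -345.0, 43.7]
eef_rot: [3.12, 0.034, 0.441]
wrist_force: [-0.2, 0.2, -2.2]
finger_gap: 23.5
```

```bash
python3 -c "
from h import *
upd([-.028,.027,.131],-.036); upd([0,0,.025],0)
goc([483,-345.5,43],.439)"
```

```text
clock 22.98 pos [ 482.6 -345.    43.7] cmd [ 482.2 -346.2   44.6] psi 0.4413 cmd 0.4394 zaxis [-0.0218 -0.0343] [-0.0212 -0.0347] gap 23.5 F [-0.2  0.2 -2.2] q [-0.66  0.57  1.54 -0.05  1.03  0.49]
shift m [ 0.0011 -0.0003  0.0016] turn 0.0004 dist 2.0
```

Down 1 mm more, then release and retreat.

Emit:
send_rows:
  commands:
    - [[0,0,0.0005],0]
    - [[0,0,0.001],0]
    - [[0,0,0.001],0]
    - [[0,0,0.001],0]
    - [[0,0,0.001],0]
    - [[0,0,0.001],0]
    - [[0,0,0.001],0]
    - [[0,0,0.001],0]

```text
clock: 23.65
eef_pos: [482.8, -345.2, 43.2]
eef_rot: [3.119, 0.034, 0.441]
wrist_force: [-1.2, 1.5, 6.2]
finger_gap: 23.5
```

Emit:
send_rows:
  commands:
    - [[0,0,0],0]
    - [[0,0,0],0]
    - [[0,0,0],0]
    - [[0,0,0],0]
    - [[0,0,0],0]
    - [[0,0,0],0]
    - [[0,0,0],0]
    - [[0,0,0],0]
  hand: -0.5

```text
clock: 24.32
eef_pos: [482.7, -345.0, 42.8]
eef_rot: [3.12, 0.034, 0.441]
wrist_force: [0.7, 0.3, 0.6]
finger_gap: 70.2
```

Emit:
send_rows:
  commands:
    - [[0,0,-0.005],0]
    - [[0,0,-0.02],0]
    - [[0,0,-0.045],0]
    - [[0,0,-0.075],0]
    - [[0,0,-0.105],0]
    - [[0,0,-0.135],0]
    - [[0,0,-0.155],0]
    - [[0,0,-0.16],0]

```text
clock: 24.98
eef_pos: [487.0, -340.1, 207.1]
eef_rot: [3.114, 0.032, 0.441]
wrist_force: [-0.0, 0.6, 0.4]
finger_gap: 70.3
```

Emit:
send_rows:
  commands:
    - [[-0.02,0,0],0]
    - [[-0.05,0,0],0]
    - [[-0.085,0,0],0]
    - [[-0.11,0,0],0]
    - [[-0.12,0,0],0]
    - [[-0.12,0,0],0]
    - [[-0.12,0,0],0]
    - [[-0.12,0,0],0]

```text
clock: 25.65
eef_pos: [378.6, -390.1, 206.5]
eef_rot: [3.12, 0.034, 0.441]
wrist_force: [0.5, -0.2, -0.4]
finger_gap: 70.6
```

```bash
python3 -c "
from h import *
import pickle; s=manip.read_state(); pickle.dump(s,open('w17.pkl','wb')); print(s['clock'],s['eef_pos'],s['wrist_force'])
save('scene','s17.png');save('wrist','w17.png');save('top','t17.png')
s=cv2.imread('pics/s17.png');t=cv2.imread('pics/t17.png')
cv2.imwrite('pics/s17a.png',cv2.resize(s[110:310,210:410],None,fx=3,fy=3,interpolation=cv2.INTER_CUBIC))
cv2.imwrite('pics/t17a.png',cv2.resize(t[170:300,330:480],None,fx=5,fy=5,interpolation=cv2.INTER_CUBIC)[:600])
"
```

```text
25.65 [ 378.5716086  -390.14404863  206.47703014] [ 0.53643958 -0.20695627 -0.43584813]
```

View pics/s17a.png

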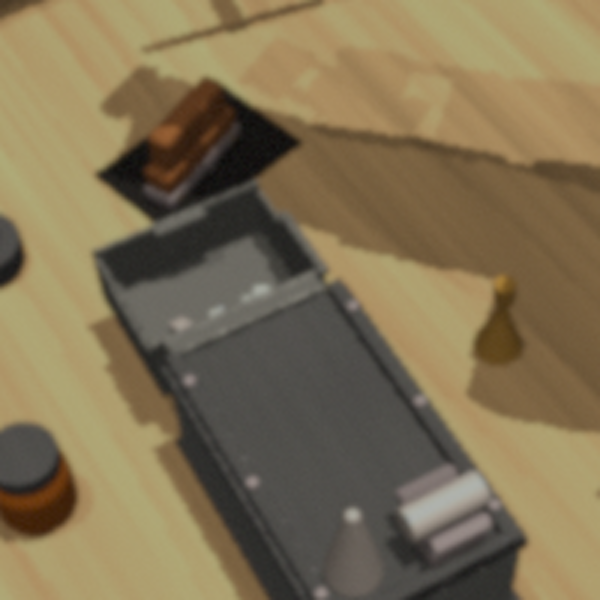

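View pics/w17.png

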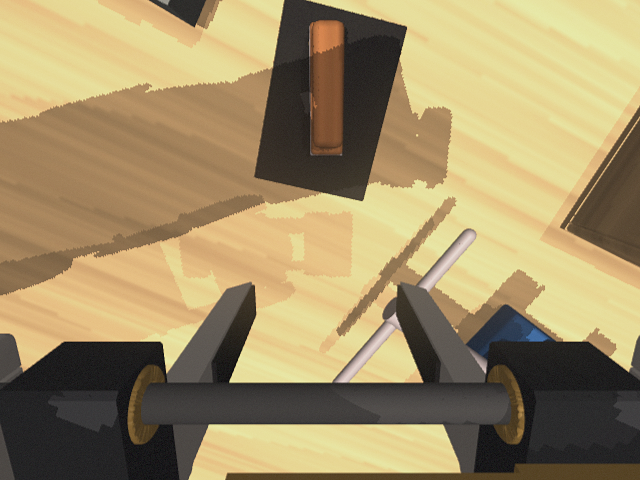

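View pics/t17a.png

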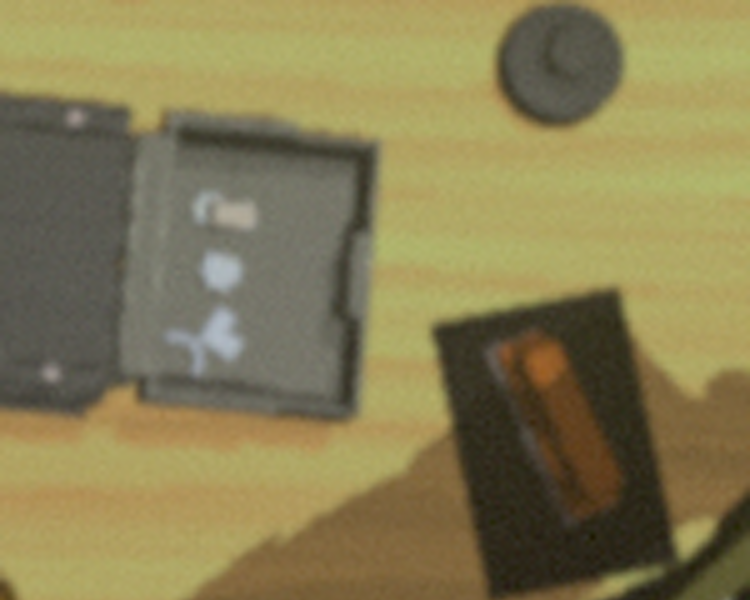

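View pics/t17.png

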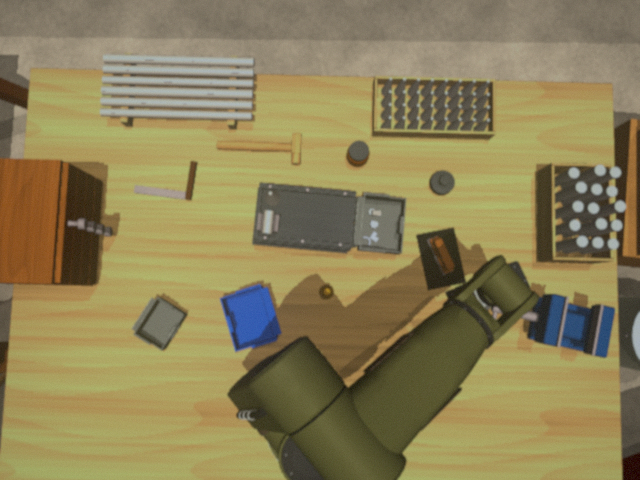

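```bash
python3 -c "
from h import *
print(manip.read_state()['clock'],manip.read_state()['wrist_force']); print(manip.sign_off())"
```

```text
25.8 [-0.21501494 -0.14660854 -0.76461029]
the job is handed in; nothing more can be done
None
```

I hung the larger grey bin on the top louvre row and released it. I then swept all five offcuts off the plate into it with the scraper and stood the scraper back on its mat. I handed the job in at 25.8 s; no verdict was reported.

**Last checks:**
- **Bin:** After release the wrist camera put its front corners at about ±74 mm in x and −266 mm in y, which matches hung fully down and middled. The last pictures still show it hanging in the same place.
- **Offcuts:** All five can be seen inside the bin, with the strip lying partly over the round slug. The plate and the bin lip are clear.
- **Scraper:** It looks upright and is about 10 mm from the mat's middle.
- **Bystanders and gripper:** The bystanders look unmoved by eye, though I took no measurement of them. The gripper was clear of everything, with wrist force under 1 N.

**One thing went wrong:** While I was turning to grasp the scraper, the last joint ran onto its range stop. It read −2.554 rad against the stated −2.55, so the run may be judged as having passed the joint range. I backed it off with a half turn, but the tool stayed tilted by about 0.04 rad. The grasp, sweep and placing worked despite the tilt.

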